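# Clamp a carved panel with the square T-key of an eccentric cam

## Robot

A 6-joint arm with a two-finger parallel gripper is mounted at the origin on the work surface. World frame = base frame: x ahead of the robot, y to its left, z up, the work surface at z = 0. Lengths are in m, angles in degrees, forces in N, time in s.
With the tool pointing down it reaches from about 0.4 to 0.825 m from the base axis. Payload 7 kg.
Tool frame: the origin (TCP) lies at the very end of the fingers, on their centre line; the grasp point (between the pads) lies 19 mm behind it; z points along the fingers, y is the direction in which the jaws open and shut (so a half turn about z gives the same grasp; the last joint's range is limited). The gripper opens to 88 mm and grips with 3 to 60 N. Pads are 19 mm wide; open, the fingers measure 130 mm over their backs; the gripper's body (78 mm by 193 mm) begins 47 mm behind the grasp point.
Start: joints at [82.798, 20.546, 0.682, 0, -70.136, -16.507], TCP at [0.271, 0.618, 0.227] pointing down, gripper open.
Joint ranges: [-176.03, 176.03], [-82.01, 121.73], [-58.28, 71.71], [-173.87, 95.51], [-174.79, -0.11], [-173.66, 173.66]. Speed limits (degrees/s): [136.94, 136.94, 172.46, 180, 180, 180].

## Interface

Orientations are given as [roll, pitch, yaw] about the fixed x, y, z axes, in that order (R = Rz(yaw) Ry(pitch) Rx(roll)).
In Python, from plant import telemetry, optics, ctrl gives the robot as it stands.
- The arm moves only by the tool servo_tool, never from a script. Its argument "rows" is a list of rows, each a list of 3 entries, a list of its own where there are three numbers: the shift along the tool's x, y, z in m, then the turn, a rotation vector about the tool's x, y, z in units of 6 degrees (1.0 is 6 degrees), then the closure, from 0 (fully open) to 1 (shut). A call has 1 to 20 rows; each row shifts and turns the commanded pose from where the row before left it, along the tool's axes as they then stand; what a row does not reach is not made up. A row lasts 1/12 s, in which the tool goes at most 41.7 mm and 7.16 degrees, less where a joint would pass 70% of its speed; a pose out of reach is approached as far as the arm can. A call is refused whole if a number of a shift passes 0.0417 or a number of a turn 1, either way. A call with a gripper value outside its range is refused whole. The fingers move at their own pace and stop on an object; the grip force is fixed at half the most. Time passes only in rows, so rows that do not move let the fingers close. It gives the time, the measured TCP pose, the force and the opening at its end, in the units of the state.
- telemetry.get_obs(): the state, without advancing time (a new reading comes with each control period).
- optics.snapshot(name): name is "side" or "top"; returns the picture (384x512x3 uint8, red, green, blue); there is no depth.
- optics.camera_info(name): a dict with "mtx" (3x3 intrinsics, pixels), "D" ([k1, k2, p1, p2, k3] as OpenCV has them; the pictures are not rectified), "rvec" (rotation vector, rad) and "tvec" (3), from world to camera coordinates, as OpenCV has them. Camera axes: x right, y down, z forward; pixel columns grow to the right and rows downward; lengths in m; the calibration is good to about 2 mm. A picture is of the moment at which its call begins. camera_info takes no time and is no camera call.
- ctrl.close_job(): hands the job in, once; it reports no verdict.
The state is a dict: "clock": time; "joint_pos": joint angles; "qvel": joint speeds; "tau": joint torques, N m; "tool_pos": TCP position; "orientation": TCP orientation; "force": force on the tool from outside, world axes, zero at the start; "moment": the same for the moment, N m; "opening": finger opening in m.
Only numpy, scipy, OpenCV 4.12 (cv2) and the standard library are available. Lean on these libraries where they do the work, as an engineer would, in place of code of your own. Each camera call takes 0.05 s, during which the arm holds its last target.

## Task

Clamp the carved panel on the carving board: take the T-key out of the tool block, set its square end on the cam's socket and turn it gently under light pressure until it drops fully home, then turn it clockwise until the cam nips the panel firmly against the fence, without crushing the panel or leaning hard on the key. Draw the key out and stand it back in its hole in the block, fully down; leave the other tools alone.

Things in the scene. Friction and masses are not known exactly. Their poses are not given: they have to be found in the camera images.
- board: Plywood carving board lying on the bench, screwed down, 230 x 340 x 18 mm thick. Origin: centre of its underside; x points across it from the cam side to the fence side, y along it, z up. A wooden end stop, 16 mm high, stands at its -y end beside the panel.
- cam_top (a point): Centre of the mouth of the cam's square socket, on its upright axis, 61.5 mm over the bench; its axes are the BOARD's. The socket, in a bright 28 mm square hub, is 13.9 mm square, sides parallel to the hub's, 24 mm deep, flat floored, plain edged. The cam's angle is not reported and differs each time: the socket may stand at any angle (it repeats every quarter turn).
- cam_pivot (a point): Foot of the cam's axis on the board, at the near (-x) side; axes as the board's. The cam: dark steel disc 60 mm across, 18 mm thick, pivoted 10 mm off centre, stiff (0.12 N m), so it stays put under a light push: feel for the socket with 3 to 6 N, over some 12 N mars the corners. Turned clockwise seen from above by 0.4 to 1.8 rad its edge nips the panel; it stays when let go.
- panel: Loose carved wooden panel, 120 (x) x 200 (y) x 18 mm, about 0.3 kg, lying flat on the board between cam and fence with 0.5 to 2 mm of play to the fence. Origin: centre of its underside; x towards the fence.
- fence: Fixed beech fence along the board's far (+x) side, 30 x 230 mm, 22 mm high, origin at the centre of its underside. The panel is clamped firmly when the cam presses it on the fence with at least 6 N; it bruises above 45 N. A turning moment of about 0.55 N m on the key (0.12 of it the bearing) clamps it well; 0.95 is too much.
- key: Steel T-key, 0.28 kg, upright in the tool block. Origin: centre of the tip of its square shank; z up along the shank to the head. Shank 12.7 mm square, sides parallel to the key's x and y, its last 5 mm tapering to 6.4 mm. Head 24 x 24 mm, 65 to 107 mm above the tip, with a 10 mm cross bar along the key's x, 125 mm long, 88 mm above the tip: grip the head's flat y faces.
- key_head (a point): On the key's axis in the middle of its head, 91 mm above the tip; axes as the key's.
- key_tip (a point): Centre of the end face of the key's square shank; axes as the key's.
- block: Dark wooden tool block fixed on the bench, 90 (x) x 130 (y) x 90 mm high, origin at the centre of its underside; it holds the key, and has three small empty holes.
- key_hole (a point): Centre of the mouth, in the block's top face, of the round 21 mm hole, 75 mm deep, in which the key stands with the underside of its head resting on the block, so with its tip 65 mm below this point.
- gouge: Carving gouge with a wooden handle lying on the +y end of the board, 200 mm long, to be left alone.
- stone: Grey sharpening stone, 30 x 100 x 18 mm, in the plywood tray (120 x 150 x 45 mm) on the other side of the board from the block, to be left alone.
- wax_tin: Brass wax tin, 52 mm across, 35 mm high, in the same tray, to be left alone.
Things that resemble listed ones, but are neither listed nor needed, are in the scene too. Leave any blue look-alike of the key alone. Leave any blue look-alike of the panel alone.

How it is judged (in metres and radians):
On the way, in this order (a step that is already met when the one before it is completed fails the run):
1. the key's square end is fully home in the cam's socket, the cam not yet tightened (z of key_tip in the frame of board below 0.041 m and horizontal distance between key_tip and cam_top below 0.003 m and angle between the z axis of key and the z axis of board, either way round below 0.1 rad), for 0.2 s.
2. with the key in the socket, the cam presses the panel on the fence (horizontal distance between key_tip and cam_top below 0.003 m and angle between the z axis of key and the z axis of board, either way round below 0.1 rad and contact force between panel and fence above 6 N), for 0.2 s.
At the end, for the whole second after the job is handed in: The panel is held square (within 0.03 rad) against the fence with at least 6 N; the key stands upright (within 0.1 rad) in its hole in the block, its tip at least 61 mm below the block's top and within 6 mm of the hole's axis; both are at rest (contact force between panel and fence above 6 N and z of key_tip in the frame of key_hole below -0.061 m and horizontal distance between key_tip and key_hole below 0.006 m and angle between key's own z axis and vertical below 0.1 rad and angle between the x axis of panel and the x axis of board, either way round below 0.03 rad and linear speed of each of panel, key below 0.01 m/s); the robot touches nothing.
It fails at once if the panel is crushed: more than 45 N between panel and fence (contact force between panel and fence above 45 N).
It fails at once if the key is forced before it is home: more than 60 N in all between its corners and the cam while its tip is less than 11 mm into the socket and the panel is still slack (z of key_tip in the frame of board above 0.0505 m and contact force between panel and fence below 3 N and contact force between key and board above 60 N).
It fails at once if a bystander (gouge, stone or wax tin) is shifted by more than 15 mm (distance of any of gouge, stone, wax_tin from where it was at the start of the episode above 0.015 m).
It also fails if it takes over 72 s, if anything falls off the work surface, if the arm or the gripper's body presses on something with over 40 N, if the wrist force passes 120 N, or if a joint passes its speed limit or range.

## Working session

There is one attempt and no reset: what is moved stays moved. The work goes in short steps, Python scripts to look and compute and a tool call to move; the robot and the scene stay as the last step left them, time stands still between calls to the robot, and variables do not carry over. Pictures are saved under pics/ and viewed, and the job is handed in when it is done.

Besides the shell and the picture viewer there is one more tool, called by a JSON object that holds its "op" and its "data", one argument or row to a line. servo_tool: Moves the arm, as the interface text tells. Its arguments: {"type":"object","properties":{"rows":{"type":"array"}},"required":["rows"]}

```bash
mkdir -p pics; ls; python3 - <<'E'
from plant import telemetry, optics, ctrl
import cv2
print(telemetry.get_obs())
for n in ("side","top"):
    im=optics.snapshot(n); cv2.imwrite(f"pics/{n}0.png",im[:,:,::-1]); print(optics.camera_info(n))
E
```

```text
pics
{'clock': 0.0, 'joint_pos': array([ 8.27986576e+01,  2.05893928e+01,  6.32658852e-01, -2.04235341e-02,
       -7.01366628e+01, -1.65064167e+01]), 'qvel': array([-0.02305697, -0.04632418,  0.03482819, -0.03080878, -0.00321469,
       -0.07659896]), 'tau': array([-1.33876292e-03, -5.82723141e+01,  2.93048537e+01,  6.99690789e+00,
        6.72890237e-03, -1.82873127e-04]), 'tool_pos': array([0.27122747, 0.61755654, 0.22563633]), 'orientation': array([ 1.79904997e+02, -8.13048719e-03, -2.37147074e+01]), 'force': array([ 0.34754727, -0.7204799 , -0.48871038]), 'moment': array([-0.038289  ,  0.01623181, -0.04182626]), 'opening': 0.08780285196585463}
{'mtx': array([[348.62633814,   0.        , 257.30825431],
       [  0.        , 348.62633814, 192.36253971],
       [  0.        ,   0.        ,   1.        ]]), 'D': array([-0.10744138,  0.        ,  0.        ,  0.        ,  0.        ]), 'rvec': array([ 2.1492914 , -0.66408979,  0.33253865]), 'tvec': array([-0.39617883,  0.23954741,  0.7791599 ])}
{'mtx': array([[378.80711613,   0.        , 254.32106724],
       [  0.        , 378.80711613, 190.48984464],
       [  0.        ,   0.        ,   1.        ]]), 'D': array([0.00081576, 0.        , 0.        , 0.        , 0.        ]), 'rvec': array([ 2.13306125, -2.11783703,  0.20124575]), 'tvec': array([-0.00427502,  0.49466918,  1.0485004 ])}
```

View pics/side0.png

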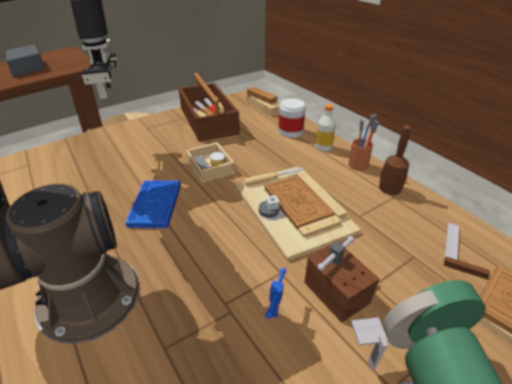

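View pics/top0.png

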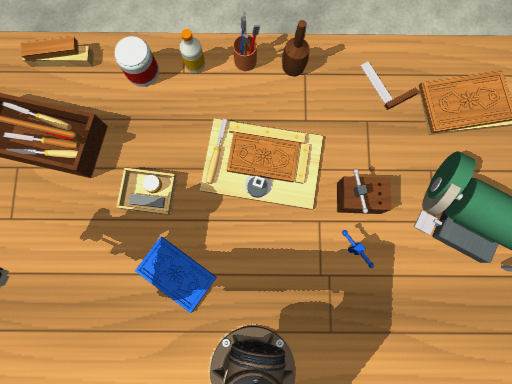

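```bash
cat > h.py <<'E'
import numpy as np, cv2
from plant import telemetry, optics, ctrl
def cam(n):
    c=optics.camera_info(n); R=cv2.Rodrigues(np.array(c["rvec"]))[0]; return c,R,np.array(c["tvec"]).reshape(3)
def ray(n,uv):
    c,R,t=cam(n); p=cv2.undistortPoints(np.array(uv,float).reshape(-1,1,2),c["mtx"],c["D"]).reshape(-1,2)
    d=np.c_[p,np.ones(len(p))]@R; o=-R.T@t; return o,d
def onz(n,uv,z):
    o,d=ray(n,uv); return o+d*((z-o[2])/d[:,2])[:,None]
def proj(n,P):
    c,R,t=cam(n); return cv2.projectPoints(np.array(P,float).reshape(-1,1,3),R,t,c["mtx"],c["D"])[0].reshape(-1,2)
def crop(im,x0,y0,x1,y1,k,name):
    cv2.imwrite(name,cv2.resize(im[y0:y1,x0:x1,::-1],None,fx=k,fy=k,interpolation=cv2.INTER_CUBIC))
def tri(uv1,uv2):
    o1,d1=ray("top",uv1);o2,d2=ray("side",uv2);d1=d1[0];d2=d2[0]
    A=np.c_[d1,-d2];s=np.linalg.lstsq(A,o2-o1,rcond=None)[0]
    a=o1+s[0]*d1;b=o2+s[1]*d2
    return (a+b)/2,np.linalg.norm(a-b)
E
python3 - <<'E'
from h import *
t=cv2.imread("pics/top0.png")[:,:,::-1]; s=cv2.imread("pics/side0.png")[:,:,::-1]
crop(t,190,110,410,275,3.6,"pics/tc.png"); crop(s,230,150,390,330,3.3,"pics/sc.png")
for n in("top","side"): print(n,-cam(n)[1].T@cam(n)[2])
print(onz("top",[[361,190],[260,186]],0.11))
E
```

```text
top [0.29258238 0.00194282 1.12181136]
side [ 0.05784958 -0.60993746  0.66787762]
[[ 0.48621495 -0.2908529   0.11      ]
 [ 0.49523613 -0.01595713  0.11      ]]
```

View pics/tc.png

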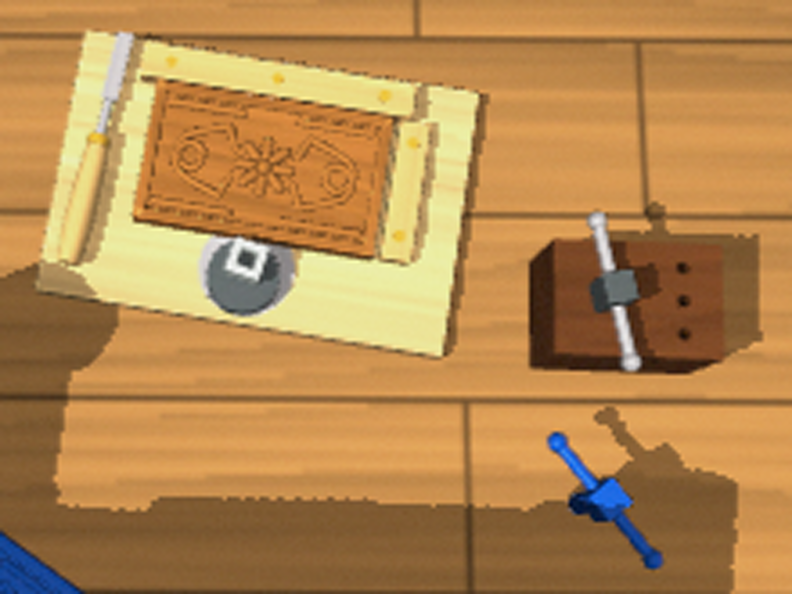

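View pics/sc.png

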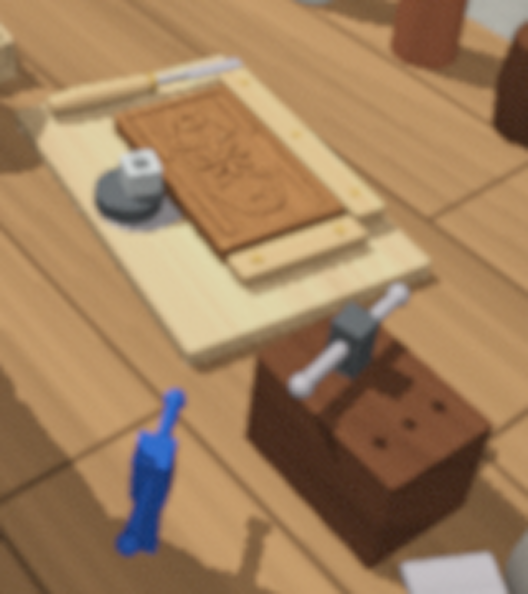

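```bash
python3 - <<'E'
from h import *
t=cv2.imread("pics/top0.png")[:,:,::-1]; s=cv2.imread("pics/side0.png")[:,:,::-1]
crop(t,335,160,400,220,10,"pics/tk.png"); crop(t,235,165,290,210,13,"pics/tcam.png")
crop(s,300,225,380,300,8,"pics/sk.png"); crop(s,250,185,300,225,13,"pics/scam.png")
def blobs(im,n,box,cond):
    x0,y0,x1,y1=box; a=im[y0:y1,x0:x1].astype(int); sat=a.max(2)-a.min(2); v=a.mean(2)
    m=cond(sat,v,a).astype(np.uint8)
    k,l,st,c=cv2.connectedComponentsWithStats(m,connectivity=8)
    for i in range(1,k):
        if st[i,4]>15:
            cnt=max(cv2.findContours((l==i).astype(np.uint8),0,1)[0],key=cv2.contourArea)
            print(n,st[i,4],c[i]+[x0,y0],cv2.minAreaRect(cnt+np.array([[x0,y0]],dtype=cnt.dtype)))
blobs(t,"bar",(335,155,400,225),lambda s,v,a:(s<40)&(v>120))
blobs(t,"head",(335,155,400,225),lambda s,v,a:(s<40)&(v<120)&(v>60))
blobs(t,"hub",(240,165,290,210),lambda s,v,a:(s<40)&(v>150))
blobs(t,"disc",(235,165,290,215),lambda s,v,a:(s<30)&(v<=140))
blobs(s,"shub",(250,185,300,225),lambda s,v,a:(s<40)&(v>140))
E
```

```text
bar 64 [356.703125 176.390625] ((356.5, 177.0), (16.692485809326172, 4.330267906188965), 77.90524291992188)
bar 67 [363.35820896 203.88059701] ((363.58050537109375, 203.3756103515625), (17.879817962646484, 4.330267906188965), 77.90524291992188)
head 87 [361.57471264 189.43678161] ((361.6470947265625, 189.5882568359375), (11.156637191772461, 9.216353416442871), 75.96376037597656)
hub 133 [253.94736842 181.33082707] ((254.09234619140625, 183.76153564453125), (18.48117446899414, 16.124515533447266), 7.125016689300537)
disc 290 [258.68275862 188.04827586] ((258.7664794921875, 187.26904296875), (22.086585998535156, 19.80668067932129), 4.085616588592529)
disc 20 [258.2 181.5] ((258.3000183105469, 181.39999389648438), (4.472135543823242, 4.0249223709106445), 26.56505012512207)
shub 106 [271.55660377 199.55660377] ((270.44122314453125, 199.7647247314453), (8.973817825317383, 15.037208557128906), 75.96376037597656)
shub 26 [270.53846154 218.53846154] ((270.3465576171875, 218.45753479003906), (19.10497283935547, 2.9311740398406982), 6.009005546569824)
```

View pics/tk.png

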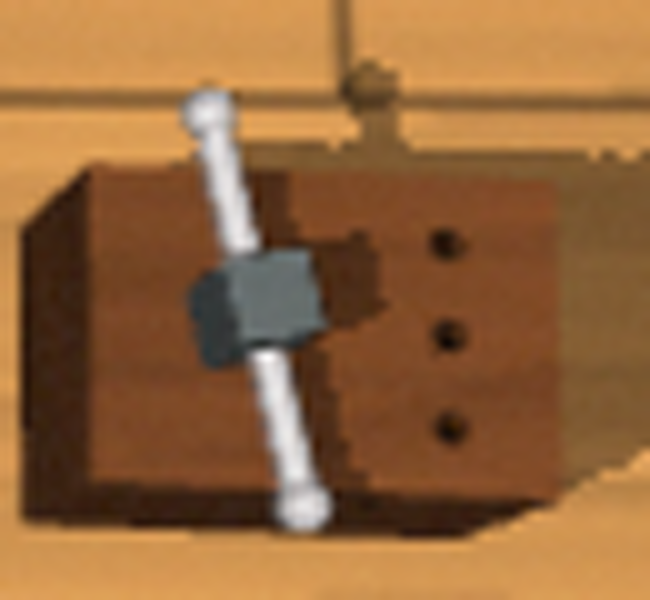

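View pics/tcam.png

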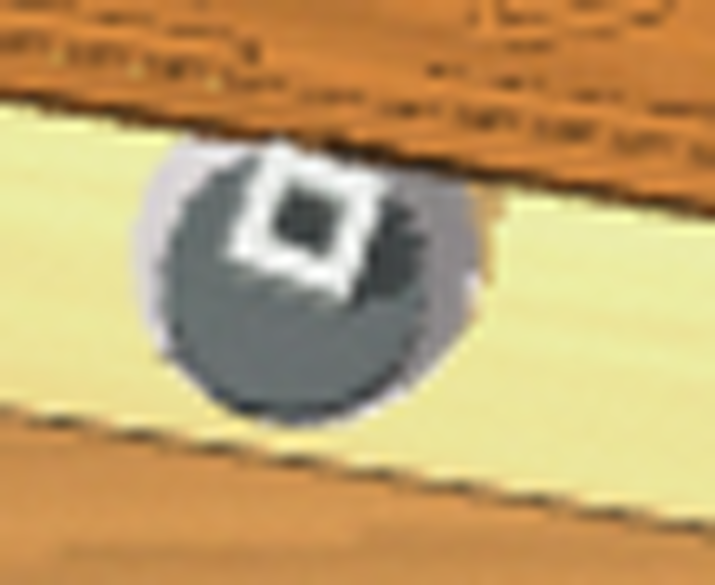

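View pics/sk.png

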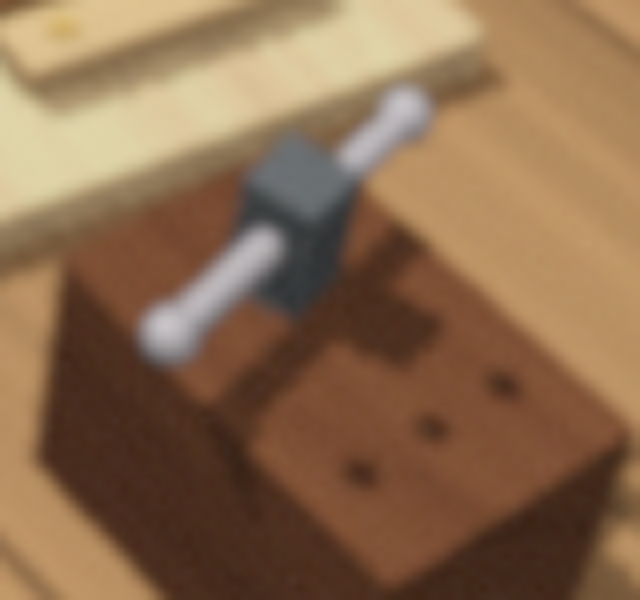

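View pics/scam.png

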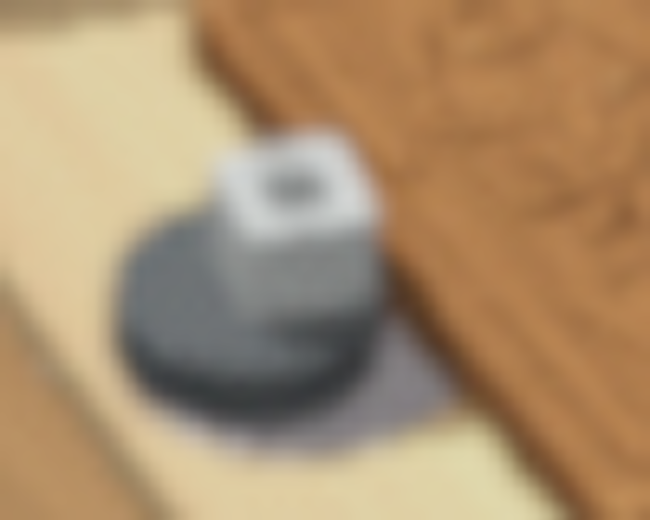

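```bash
python3 - <<'E'
from h import *
def f(p,k,o): return (np.array(p,float)+.5)/k-.5+o
TK=lambda p:f(p,10,[335,160]); TC=lambda p:f(p,13,[235,165]); SK=lambda p:f(p,8,[300,225]); SC=lambda p:f(p,13,[250,185])
T=np.round
b1,b2=TK([210,108]),TK([302,508]); s1,s2=SK([405,108]),SK([168,330])
P=onz("top",[b1,b2],.113); print("bar top",T(P,4),P.mean(0),np.linalg.norm(P[0]-P[1]),np.degrees(np.arctan2(*(P[0]-P[1])[1::-1])))
P=onz("side",[s1,s2],.113); print("bar side",T(P,4),P.mean(0),np.linalg.norm(P[0]-P[1]),np.degrees(np.arctan2(*(P[0]-P[1])[1::-1])))
print("tri",tri(b1,s1),tri(b2,s2))
h=TK([[230,258],[310,250],[325,330],[240,352]]).mean(0); hs=SK([[295,130],[360,178],[312,218],[245,180]]).mean(0)
print("headtop",onz("top",[h],.132),onz("side",[hs],.132),tri(h,hs))
c=TC([[278,145],[385,185],[348,300],[232,258]]); cs=SC([[222,160],[322,128],[380,205],[255,238]])
for n,q in(("top",c),("side",cs)):
    P=onz(n,q,.0615); e=np.roll(P,-1,0)-P; print(n,"hub",P.mean(0),T(np.linalg.norm(e,axis=1),4),T(np.degrees(np.arctan2(e[:,1],e[:,0]))%90,1))
print("sock",onz("top",[TC([307,220])],.0615),onz("side",[SC([295,185])],.0615),tri(TC([307,220]),SC([295,185])))
# block holes & board edges check
B=f([[85,32],[485,95],[447,357],[37,290]],3.6,[190,110]); P=onz("top",B,.018); e=np.roll(P,-1,0)-P
print("board",T(P,4),T(np.linalg.norm(e,axis=1),4),np.degrees(np.arctan2(e[:,1],e[:,0])))
Bt=TK([[92,165],[557,180],[557,500],[88,482]]);P=onz("top",Bt,.09); e=np.roll(P,-1,0)-P
print("block",T(P,4),T(np.linalg.norm(e,axis=1),4),np.degrees(np.arctan2(e[:,1],e[:,0])))
E
```

```text
bar top [[ 0.5403 -0.2775  0.113 ]
 [ 0.4301 -0.2975  0.113 ]] [ 0.48520202 -0.28753344  0.113     ] 0.1120792421285376 10.296333577902478
bar side [[ 0.5443 -0.2751  0.113 ]
 [ 0.4343 -0.2968  0.113 ]] [ 0.48930885 -0.28595438  0.113     ] 0.1120824711340685 11.12869397523283
tri (array([ 0.54016867, -0.27705409,  0.11666557]), np.float64(0.0017212684673650414)) (array([ 0.43101883, -0.29768459,  0.11561269]), np.float64(0.003074376516851036))
headtop [[ 0.48392619 -0.28770433  0.132     ]] [[ 0.48653313 -0.2889675   0.132     ]] (array([ 0.48506495, -0.28853488,  0.13207474]), np.float64(0.002726038827310616))
top hub [ 0.51773921 -0.01230783  0.0615    ] [0.0252 0.0271 0.0271 0.0274] [69.5 72.7 70.2 68.7]
side hub [ 0.52284471 -0.01120797  0.0615    ] [0.0247 0.0288 0.0291 0.0272] [82.8 78.6 78.1 69.1]
sock [[ 0.51815113 -0.01147959  0.0615    ]] [[ 0.52232767 -0.01198892  0.0615    ]] (array([ 0.51966837, -0.01238327,  0.06246252]), np.float64(0.0038301331827139766))
board [[ 0.724   0.1269  0.018 ]
 [ 0.6705 -0.2132  0.018 ]
 [ 0.4465 -0.176   0.018 ]
 [ 0.4996  0.1604  0.018 ]] [0.3443 0.2271 0.3407 0.2269] [-98.93625889 170.58085274  81.02391526  -8.48871647]
block [[ 0.5294 -0.2502  0.09  ]
 [ 0.5261 -0.38    0.09  ]
 [ 0.4359 -0.3746  0.09  ]
 [ 0.44   -0.2458  0.09  ]] [0.1299 0.0903 0.1289 0.0895] [-91.45637722 176.59515091  88.20265077  -2.81178284]
```

Candidates for the key: the grey T-key standing in the dark block, top (361,190) / side (338,255), and the blue T-key lying on the bench, top (357,248) / side (275,295). I choose the grey one. The crop shows its dark head and light bar in the block. The hub's white square is at top (258,181). The two views differ by about 4 mm in x, so I use the mean and will check it against the gripper.

```bash
cat >> h.py <<'E'
def plan(p0,yaw0,p1,yaw1,n,polar=False,res=0.0005):
    p0=np.array(p0,float);p1=np.array(p1,float);cur=p0.copy();y=yaw0;rows=[]
    for i in range(1,n+1):
        s=i/n
        if polar:
            r=np.hypot(*p0[:2])*(1-s)+np.hypot(*p1[:2])*s
            a0=np.arctan2(p0[1],p0[0]);a1=np.arctan2(p1[1],p1[0]);a=a0+(a1-a0)*s
            tgt=np.array([r*np.cos(a),r*np.sin(a),p0[2]*(1-s)+p1[2]*s])
        else: tgt=p0+(p1-p0)*s
        yt=yaw0+(yaw1-yaw0)*s; d=tgt-cur;c,sn=np.cos(np.radians(y)),np.sin(np.radians(y))
        l=np.array([c*d[0]+sn*d[1],sn*d[0]-c*d[1],-d[2]]); l=np.round(l/res)*res
        du=round(-(yt-y)/6,2)
        cur=cur+np.array([c*l[0]+sn*l[1],sn*l[0]-c*l[1],-l[2]]); y-=du*6
        rows.append([[float(round(v,4)) for v in l],[0,0,du],0])
    print(rows,cur,y)
E
python3 - <<'E'
from h import *
plan([.2712,.6176,.2270],-23.7,[.4865,-.287,.19],-169.3,30,True,.001)
E
```

```text
[[[0.038, 0.005, 0.001], [0, 0, 0.81], 0], [[0.037, 0.003, 0.001], [0, 0, 0.81], 0], [[0.038, 0.003, 0.002], [0, 0, 0.81], 0], [[0.037, 0.001, 0.001], [0, 0, 0.81], 0], [[0.038, 0.001, 0.001], [0, 0, 0.8], 0], [[0.037, -0.001, 0.001], [0, 0, 0.81], 0], [[0.037, -0.001, 0.002], [0, 0, 0.81], 0], [[0.036, -0.003, 0.001], [0, 0, 0.81], 0], [[0.036, -0.003, 0.001], [0, 0, 0.81], 0], [[0.036, -0.005, 0.001], [0, 0, 0.81], 0], [[0.036, -0.005, 0.002], [0, 0, 0.81], 0], [[0.035, -0.007, 0.001], [0, 0, 0.81], 0], [[0.035, -0.007, 0.001], [0, 0, 0.81], 0], [[0.034, -0.009, 0.001], [0, 0, 0.8], 0], [[0.034, -0.009, 0.001], [0, 0, 0.81], 0], [[0.034, -0.01, 0.002], [0, 0, 0.81], 0], [[0.033, -0.011, 0.001], [0, 0, 0.81], 0], [[0.032, -0.012, 0.001], [0, 0, 0.81], 0], [[0.032, -0.012, 0.001], [0, 0, 0.81], 0], [[0.032, -0.014, 0.002], [0, 0, 0.81], 0], [[0.031, -0.014, 0.001], [0, 0, 0.81], 0], [[0.03, -0.015, 0.001], [0, 0, 0.81], 0], [[0.03, -0.016, 0.001], [0, 0, 0.8], 0], [[0.029, -0.016, 0.002], [0, 0, 0.81], 0], [[0.028, -0.017, 0.001], [0, 0, 0.81], 0], [[0.028, -0.018, 0.001], [0, 0, 0.81], 0], [[0.027, -0.018, 0.001], [0, 0, 0.81], 0], [[0.026, -0.019, 0.002], [0, 0, 0.81], 0], [[0.026, -0.02, 0.001], [0, 0, 0.81], 0], [[0.025, -0.02, 0.001], [0, 0, 0.81], 0]] [ 0.48632779 -0.28688873  0.19      ] -169.3200000000001
```

{"op": "servo_tool", "data": {
  "rows": [
    [[0.038, 0.005, 0.001], [0, 0, 0.81], 0],
    [[0.037, 0.003, 0.001], [0, 0, 0.81], 0],
    [[0.038, 0.003, 0.002], [0, 0, 0.81], 0],
    [[0.037, 0.001, 0.001], [0, 0, 0.81], 0],
    [[0.038, 0.001, 0.001], [0, 0, 0.8], 0],
    [[0.037, -0.001, 0.001], [0, 0, 0.81], 0],
    [[0.037, -0.001, 0.002], [0, 0, 0.81], 0],
    [[0.036, -0.003, 0.001], [0, 0, 0.81], 0],
    [[0.036, -0.003, 0.001], [0, 0, 0.81], 0],
    [[0.036, -0.005, 0.001], [0, 0, 0.81], 0],
    [[0.036, -0.005, 0.002], [0, 0, 0.81], 0],
    [[0.035, -0.007, 0.001], [0, 0, 0.81], 0],
    [[0.035, -0.007, 0.001], [0, 0, 0.81], 0],
    [[0.034, -0.009, 0.001], [0, 0, 0.8], 0],
    [[0.034, -0.009, 0.001], [0, 0, 0.81], 0],
    [[0.034, -0.01, 0.002], [0, 0, 0.81], 0],
    [[0.033, -0.011, 0.001], [0, 0, 0.81], 0],
    [[0.032, -0.012, 0.001], [0, 0, 0.81], 0],
    [[0.032, -0.012, 0.001], [0, 0, 0.81], 0],
    [[0.032, -0.014, 0.002], [0, 0, 0.81], 0]
  ]
}}

```text
clock: 1.77
tool_pos: [0.6012, 0.0167, 0.2012]
orientation: [180.0, -0.0, -121.0]
force: [0.7, -0.3, 0.2]
opening: 0.0876
```

{"op": "servo_tool", "data": {
  "rows": [
    [[0.031, -0.014, 0.001], [0, 0, 0.81], 0],
    [[0.03, -0.015, 0.001], [0, 0, 0.81], 0],
    [[0.03, -0.016, 0.001], [0, 0, 0.8], 0],
    [[0.029, -0.016, 0.002], [0, 0, 0.81], 0],
    [[0.028, -0.017, 0.001], [0, 0, 0.81], 0],
    [[0.028, -0.018, 0.001], [0, 0, 0.81], 0],
    [[0.027, -0.018, 0.001], [0, 0, 0.81], 0],
    [[0.026, -0.019, 0.002], [0, 0, 0.81], 0],
    [[0.026, -0.02, 0.001], [0, 0, 0.81], 0],
    [[0.025, -0.02, 0.001], [0, 0, 0.81], 0],
    [[0, 0, 0], [0, 0, 0], 0],
    [[0, 0, 0], [0, 0, 0], 0],
    [[0, 0, 0], [0, 0, 0], 0]
  ]
}}

```text
clock: 2.85
tool_pos: [0.4863, -0.2866, 0.1894]
orientation: [180.0, -0.0, -169.3]
force: [0.0, -0.5, -0.1]
opening: 0.0874
```

```bash
python3 - <<'E'
from h import *
for n in("top","side"):
    im=optics.snapshot(n); cv2.imwrite(f"pics/{n}1.png",im[:,:,::-1])
o=telemetry.get_obs(); print(o)
for n in("top","side"):
    print(proj(n,[o["tool_pos"]]))
im=cv2.imread("pics/top1.png")[:,:,::-1]; crop(im,320,140,420,240,6,"pics/t1c.png")
im=cv2.imread("pics/side1.png")[:,:,::-1]; crop(im,290,160,390,290,5,"pics/s1c.png")
E
```

```text
{'clock': 2.95, 'joint_pos': array([-1.05669834e+01,  1.18081385e+01, -1.65418266e+01, -4.87096829e-03,
       -6.16538460e+01, -6.86759434e+01]), 'qvel': array([ 0.49821466,  0.02059856,  0.15618058, -0.02482446,  0.00515839,
        0.0477434 ]), 'tau': array([-5.47761340e-01, -4.43229997e+01,  2.72810090e+01,  6.53364971e+00,
       -7.18573993e-02,  1.83822689e-03]), 'tool_pos': array([ 0.48689866, -0.28591028,  0.18947062]), 'orientation': array([ 1.79994621e+02, -1.99139043e-03, -1.69245240e+02]), 'force': array([-0.66687582, -0.28541117, -0.08060309]), 'moment': array([ 0.07082328, -0.18115332, -0.06136045]), 'opening': 0.08773178330573313}
[[367.88810348 183.84519618]]
[[340.75894058 225.8355501 ]]
```

View pics/t1c.png

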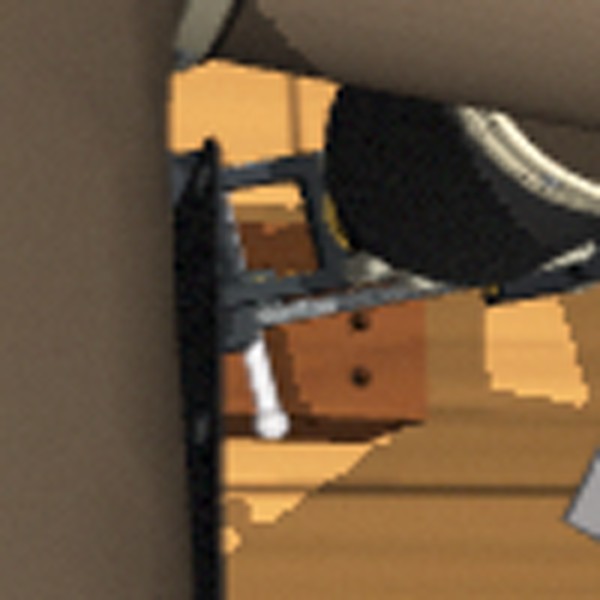

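View pics/s1c.png

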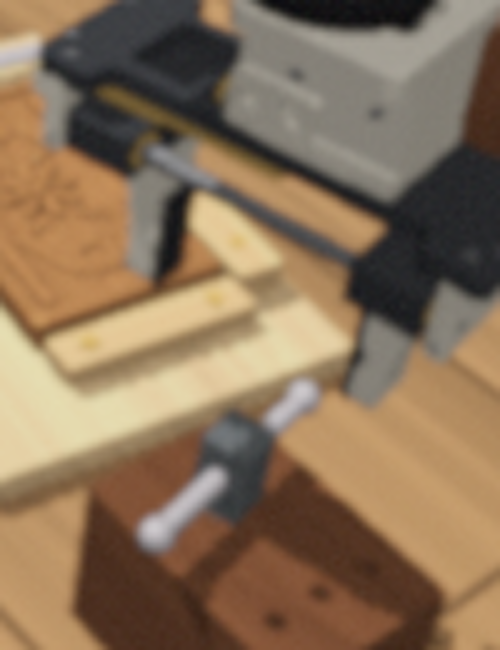

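Side view: fingertips at about (319,215) and (363,240), straddling the grey key head; their midpoint (341,227) agrees with the projected TCP (341,226). Descending to grasp.

{"op": "servo_tool", "data": {
  "rows": [
    [[0, 0, 0.02], [0, 0, 0], 0],
    [[0, 0, 0.025], [0, 0, 0], 0],
    [[0, 0, 0.02], [0, 0, 0], 0],
    [[0, 0, 0.015], [0, 0, 0], 0],
    [[0, 0, 0.009], [0, 0, 0], 0],
    [[0, 0, 0.003], [0, 0, 0], 0],
    [[0, 0, 0], [0, 0, 0], 0.5],
    [[0, 0, 0], [0, 0, 0], 1],
    [[0, 0, 0], [0, 0, 0], 1],
    [[0, 0, 0], [0, 0, 0], 1],
    [[0, 0, 0], [0, 0, 0], 1],
    [[0, 0, 0], [0, 0, 0], 1],
    [[0, 0, 0], [0, 0, 0], 1],
    [[0, 0, 0], [0, 0, 0], 1]
  ]
}}

```text
clock: 4.12
tool_pos: [0.4864, -0.2866, 0.0977]
orientation: [-180.0, 0.0, -169.3]
force: [-0.3, -0.7, 0.0]
opening: 0.0401
```

```bash
python3 - <<'E'
from h import *
for n in("top","side"):
    im=optics.snapshot(n); cv2.imwrite(f"pics/{n}2.png",im[:,:,::-1])
o=telemetry.get_obs(); print(o)
im=cv2.imread("pics/top2.png")[:,:,::-1]; crop(im,320,140,420,240,4,"pics/a.png")
im=cv2.imread("pics/side2.png")[:,:,::-1]; crop(im,290,190,390,290,4,"pics/b.png")
cv2.imwrite("pics/t2s2.png",np.hstack([cv2.imread("pics/a.png"),cv2.imread("pics/b.png")]))
E
```

```text
{'clock': 4.2167, 'joint_pos': array([-1.06416309e+01,  1.70189406e+01, -2.30428893e+01,  5.23700816e-04,
       -4.99322701e+01, -6.86924314e+01]), 'qvel': array([ 0.084788  ,  0.07773131,  0.01240578,  0.04061993,  0.05650087,
       -0.02532388]), 'tau': array([-1.05699401e-03, -4.79787183e+01,  2.38134527e+01,  5.68381995e+00,
       -6.11284026e-02, -5.33066429e-05]), 'tool_pos': array([ 0.48638677, -0.28654975,  0.0976357 ]), 'orientation': array([-1.79997483e+02,  5.35113402e-03, -1.69333725e+02]), 'force': array([ 0.08090791, -0.79663604,  0.70101906]), 'moment': array([ 0.05564778, -0.12723853, -0.01030418]), 'opening': 0.03156621555493497}
```

View pics/t2s2.png

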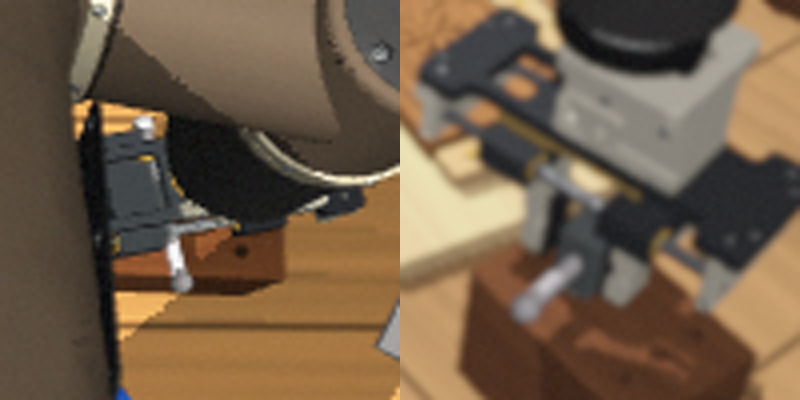

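Fingers are closing on the head (side crop ~(580,250)); keep closing, then lift. First get them shut.

{"op": "servo_tool", "data": {
  "rows": [
    [[0, 0, 0], [0, 0, 0], 1],
    [[0, 0, 0], [0, 0, 0], 1],
    [[0, 0, 0], [0, 0, 0], 1],
    [[0, 0, 0], [0, 0, 0], 1],
    [[0, 0, 0], [0, 0, 0], 1],
    [[0, 0, 0], [0, 0, 0], 1]
  ]
}}

```text
clock: 4.72
tool_pos: [0.4865, -0.2872, 0.0978]
orientation: [-180.0, 0.0, -169.3]
force: [-0.6, -5.6, 0.8]
opening: 0.0237
```

```bash
python3 - <<'E'
from h import *
o=telemetry.get_obs(); print(o)
E
```

```text
{'clock': 4.7167, 'joint_pos': array([-1.06722550e+01,  1.70267994e+01, -2.30307385e+01,  5.77895566e-02,
       -4.99243903e+01, -6.86894875e+01]), 'qvel': array([ 0.03421237, -0.05981502, -0.01057298, -0.12656469,  0.00320832,
        0.03720462]), 'tau': array([ 2.80670866e+00, -4.75251818e+01,  2.32915020e+01,  3.93186316e+00,
       -2.19255555e-01,  1.44965461e-02]), 'tool_pos': array([ 0.48647977, -0.28715019,  0.09778498]), 'orientation': array([-1.79952230e+02,  7.47805276e-04, -1.69324544e+02]), 'force': array([-0.61077264, -5.6442355 ,  0.80479904]), 'moment': array([-2.05420241,  0.13034452,  0.08331285]), 'opening': 0.02372241696673113}
```

{"op": "servo_tool", "data": {
  "rows": [
    [[0, -0.001, 0], [0, 0, 0], 1],
    [[0, 0, 0], [0, 0, 0], 1],
    [[0, 0, 0], [0, 0, 0], 1]
  ]
}}

```text
clock: 4.97
tool_pos: [0.4865, -0.2874, 0.0977]
orientation: [180.0, -0.0, -169.3]
force: [-2.6, 0.3, 4.3]
opening: 0.0239
```

```bash
python3 - <<'E'
from h import *
o=telemetry.get_obs(); print(o["force"],o["moment"],o["tool_pos"],o["opening"])
E
```

```text
[-2.62666889  0.29593657  4.32009626] [-0.18048877  0.52935692 -0.01787911] [ 0.48650038 -0.28741076  0.09772158] 0.023856145932624546
```

```bash
python3 - <<'E'
from h import *
plan([.4865,-.2874,.18],-169.3,[.5203,-.0117,.165],-109.7,12,True,.0005)
E
```

```text
[[[-0.0125, 0.021, 0.0015], [0, 0, -0.83], 0], [[-0.0135, 0.02, 0.001], [0, 0, -0.83], 0], [[-0.014, 0.019, 0.001], [0, 0, -0.82], 0], [[-0.015, 0.0185, 0.0015], [0, 0, -0.83], 0], [[-0.0155, 0.018, 0.0015], [0, 0, -0.83], 0], [[-0.016, 0.017, 0.001], [0, 0, -0.83], 0], [[-0.017, 0.016, 0.001], [0, 0, -0.82], 0], [[-0.0175, 0.0155, 0.0015], [0, 0, -0.83], 0], [[-0.018, 0.0145, 0.001], [0, 0, -0.83], 0], [[-0.018, 0.0135, 0.0015], [0, 0, -0.83], 0], [[-0.019, 0.013, 0.001], [0, 0, -0.83], 0], [[-0.019, 0.012, 0.0015], [0, 0, -0.82], 0]] [ 0.52001496 -0.01178286  0.165     ] -109.72000000000008
```

{"op": "servo_tool", "data": {
  "rows": [
    [[0, 0, -0.005], [0, 0, 0], 1],
    [[0, 0, -0.015], [0, 0, 0], 1],
    [[0, 0, -0.03], [0, 0, 0], 1],
    [[0, 0, -0.03], [0, 0, 0], 1],
    [[0, 0, -0.002], [0, 0, 0], 1],
    [[0, 0, 0], [0, 0, 0], 1],
    [[0, 0, 0], [0, 0, 0], 1]
  ]
}}

```text
clock: 5.55
tool_pos: [0.486, -0.2869, 0.1788]
orientation: [179.9, -0.0, -169.4]
force: [0.1, 0.3, -3.0]
opening: 0.0235
```

```bash
python3 - <<'E'
from h import *
o=telemetry.get_obs(); print(o["force"],o["moment"],o["tool_pos"],o["opening"],o["orientation"])
im=optics.snapshot("side"); crop(im,280,170,400,300,5,"pics/s3.png")
E
```

```text
[ 0.11223023  0.33821332 -2.95419622] [ 0.06702878 -0.10547752 -0.00794388] [ 0.48603115 -0.28685365  0.17878389] 0.02351418632924258 [ 1.79927210e+02 -2.02745240e-02 -1.69350852e+02]
```

View pics/s3.png

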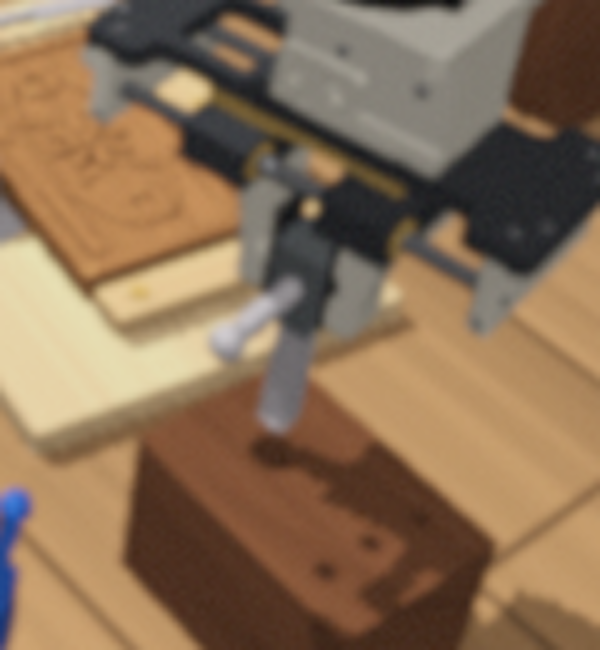

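Side crop: the key hangs straight in the jaws, its tip at crop (278,425), just above the hole at (275,450). Moving over the cam.

{"op": "servo_tool", "data": {
  "rows": [
    [[-0.0125, 0.021, 0.0015], [0, 0, -0.83], 1],
    [[-0.0135, 0.02, 0.001], [0, 0, -0.83], 1],
    [[-0.014, 0.019, 0.001], [0, 0, -0.82], 1],
    [[-0.015, 0.0185, 0.0015], [0, 0, -0.83], 1],
    [[-0.0155, 0.018, 0.0015], [0, 0, -0.83], 1],
    [[-0.016, 0.017, 0.001], [0, 0, -0.83], 1],
    [[-0.017, 0.016, 0.001], [0, 0, -0.82], 1],
    [[-0.0175, 0.0155, 0.0015], [0, 0, -0.83], 1],
    [[-0.018, 0.0145, 0.001], [0, 0, -0.83], 1],
    [[-0.018, 0.0135, 0.0015], [0, 0, -0.83], 1],
    [[-0.019, 0.013, 0.001], [0, 0, -0.83], 1],
    [[-0.019, 0.012, 0.0015], [0, 0, -0.82], 1],
    [[0, 0, 0.009], [0, 0, 0], 1],
    [[0, 0, 0.009], [0, 0, 0], 1],
    [[0, 0, 0], [0, 0, 0], 1],
    [[0, 0, 0], [0, 0, 0], 1]
  ]
}}

```text
clock: 6.93
tool_pos: [0.5193, -0.0127, 0.1451]
orientation: [179.8, -0.1, -109.8]
force: [0.5, 0.4, -2.3]
opening: 0.0237
```

```bash
python3 - <<'E'
from h import *
s=optics.snapshot("side"); t=optics.snapshot("top")
cv2.imwrite("pics/side4.png",s[:,:,::-1]);cv2.imwrite("pics/top4.png",t[:,:,::-1])
o=telemetry.get_obs(); print(o["force"],o["moment"],o["tool_pos"],o["opening"],o["orientation"],o["joint_pos"])
p=o["tool_pos"]; tip=p-[0,0,.0727]; print(proj("side",[tip,[.52,-.0117,.0615]]),proj("top",[tip]))
crop(s,240,150,320,240,8,"pics/s4.png"); crop(t,220,140,300,220,8,"pics/t4.png")
E
```

```text
[ 0.39067749  0.12036119 -2.78258111] [ 0.08685489 -0.07128369  0.01188933] [ 0.52019933 -0.01265004  0.1463003 ] 0.02355410031709671 [ 1.79969592e+02 -3.46963378e-02 -1.09834313e+02] [ 2.02414698e+01  1.00413344e+01 -2.51031712e+01  8.52265111e-03
 -5.49011000e+01 -4.00806952e+01]
[[271.88806156 195.73892577]
 [271.49456892 199.009785  ]] [[258.62950897 179.86730961]]
```

View pics/s4.png

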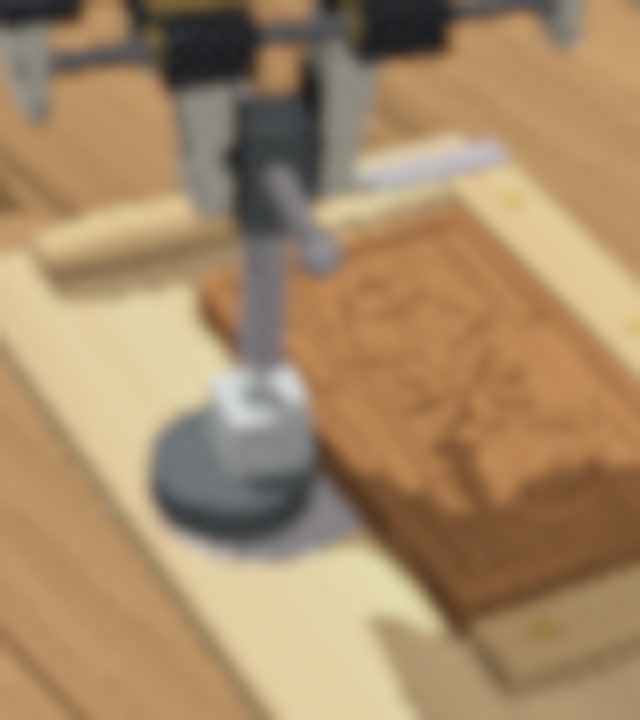

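View pics/t4.png

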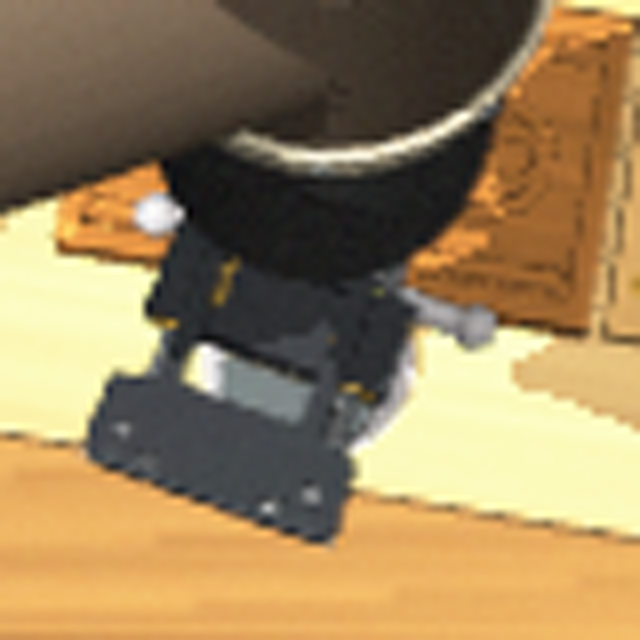

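```bash
python3 - <<'E'
from h import *
q=(np.array([[158,213],[478,325]])+.5)/8-.5+[220,140]
P=onz("top",q,.1616); print(P,P.mean(0),np.linalg.norm(P[0]-P[1]),np.degrees(np.arctan2(*(P[0]-P[1])[1::-1])))
E
```

```text
[[ 0.53722975  0.03917025  0.1616    ]
 [ 0.50065021 -0.06506268  0.1616    ]] [ 0.51893998 -0.01294622  0.1616    ] 0.11046522698130241 70.66196720318746
```

{"op": "servo_tool", "data": {
  "rows": [
    [[-0.0005, 0.0007, 0.003], [0, 0, 0], 1],
    [[0, 0, 0.004], [0, 0, 0], 1],
    [[0, 0, 0.003], [0, 0, 0], 1],
    [[0, 0, 0], [0, 0, 0], 1],
    [[0, 0, 0], [0, 0, 0], 1]
  ]
}}

```text
clock: 7.45
tool_pos: [0.5196, -0.0113, 0.1363]
orientation: [180.0, -0.0, -109.8]
force: [0.3, 1.2, -3.0]
opening: 0.024
```

{"op": "servo_tool", "data": {
  "rows": [
    [[0, 0, 0.001], [0, 0, 0], 1],
    [[0, 0, 0.001], [0, 0, 0], 1],
    [[0, 0, 0.0], [0, 0, 0], 1]
  ]
}}

```text
clock: 7.7
tool_pos: [0.5197, -0.0112, 0.1345]
orientation: [180.0, 0.0, -109.7]
force: [-0.5, -0.5, -3.2]
opening: 0.0236
```

{"op": "servo_tool", "data": {
  "rows": [
    [[0, 0, 0.001], [0, 0, 0], 1],
    [[0, 0, 0.001], [0, 0, 0], 1],
    [[0, 0, 0.0], [0, 0, 0], 1]
  ]
}}

```text
clock: 7.95
tool_pos: [0.5197, -0.0112, 0.1324]
orientation: [180.0, -0.0, -109.7]
force: [-0.5, -0.8, -2.7]
opening: 0.0237
```

{"op": "servo_tool", "data": {
  "rows": [
    [[0, 0, 0.001], [0, 0, 0], 1],
    [[0, 0, 0.001], [0, 0, 0], 1],
    [[0, 0, 0.0], [0, 0, 0], 1]
  ]
}}

```text
clock: 8.2
tool_pos: [0.5196, -0.0112, 0.1303]
orientation: [180.0, -0.0, -109.8]
force: [0.5, 0.4, -3.0]
opening: 0.0236
```

{"op": "servo_tool", "data": {
  "rows": [
    [[0, 0, 0.0005], [0, 0, 0], 1],
    [[0, 0, 0.0005], [0, 0, 0], 1],
    [[0, 0, 0.0], [0, 0, 0], 1]
  ]
}}

```text
clock: 8.45
tool_pos: [0.5197, -0.0112, 0.1295]
orientation: [180.0, -0.0, -109.8]
force: [-0.4, -0.4, -2.6]
opening: 0.0241
```

{"op": "servo_tool", "data": {
  "rows": [
    [[0, 0, 0.0005], [0, 0, 0], 1],
    [[0, 0, 0.0005], [0, 0, 0], 1],
    [[0, 0, 0.0], [0, 0, 0], 1]
  ]
}}

```text
clock: 8.7
tool_pos: [0.5197, -0.0113, 0.1285]
orientation: [180.0, -0.0, -109.7]
force: [-0.1, -0.5, -2.4]
opening: 0.0237
```

{"op": "servo_tool", "data": {
  "rows": [
    [[0, 0, 0.0005], [0, 0, 0], 1],
    [[0, 0, 0.0005], [0, 0, 0], 1],
    [[0, 0, 0.0], [0, 0, 0], 1]
  ]
}}

```text
clock: 8.95
tool_pos: [0.5197, -0.0112, 0.1275]
orientation: [180.0, -0.0, -109.7]
force: [-0.4, -0.1, -2.1]
opening: 0.0238
```

{"op": "servo_tool", "data": {
  "rows": [
    [[0, 0, 0.0005], [0, 0, 0], 1],
    [[0, 0, 0.0005], [0, 0, 0], 1],
    [[0, 0, 0.0], [0, 0, 0], 1]
  ]
}}

```text
clock: 9.2
tool_pos: [0.5198, -0.0112, 0.1265]
orientation: [180.0, -0.0, -109.7]
force: [1.1, -1.4, -2.5]
opening: 0.0235
```

{"op": "servo_tool", "data": {
  "rows": [
    [[0, 0, 0.001], [0, 0, 0], 1],
    [[0, 0, 0.001], [0, 0, 0], 1],
    [[0, 0, 0.0], [0, 0, 0], 1]
  ]
}}

```text
clock: 9.45
tool_pos: [0.5198, -0.0112, 0.1244]
orientation: [180.0, -0.0, -109.7]
force: [0.3, -0.5, -2.4]
opening: 0.0237
```

{"op": "servo_tool", "data": {
  "rows": [
    [[0, 0, 0.001], [0, 0, 0], 1],
    [[0, 0, 0.001], [0, 0, 0], 1],
    [[0, 0, 0.001], [0, 0, 0], 1],
    [[0, 0, 0.0], [0, 0, 0], 1]
  ]
}}

```text
clock: 9.78
tool_pos: [0.5197, -0.0112, 0.1214]
orientation: [180.0, -0.0, -109.7]
force: [0.5, -1.9, -2.4]
opening: 0.024
```

{"op": "servo_tool", "data": {
  "rows": [
    [[0, 0, 0.001], [0, 0, 0], 1],
    [[0, 0, 0.001], [0, 0, 0], 1],
    [[0, 0, 0.001], [0, 0, 0], 1],
    [[0, 0, 0.0], [0, 0, 0], 1]
  ]
}}

```text
clock: 10.12
tool_pos: [0.5197, -0.0112, 0.1184]
orientation: [180.0, -0.0, -109.7]
force: [0.8, -1.8, -3.9]
opening: 0.0237
```

{"op": "servo_tool", "data": {
  "rows": [
    [[0, 0, 0.001], [0, 0, 0], 1],
    [[0, 0, 0.001], [0, 0, 0], 1],
    [[0, 0, 0.001], [0, 0, 0], 1],
    [[0, 0, 0.0], [0, 0, 0], 1]
  ]
}}

```text
clock: 10.45
tool_pos: [0.5197, -0.0112, 0.1154]
orientation: [180.0, -0.0, -109.8]
force: [0.7, -2.0, -3.1]
opening: 0.024
```

```bash
python3 - <<'E'
from h import *
s=optics.snapshot("side")
o=telemetry.get_obs(); print(o["force"],o["moment"],o["tool_pos"],o["opening"],o["orientation"])
crop(s,240,150,320,240,7,"pics/s5.png")
E
```

```text
[ 1.07964345 -1.35606477 -4.35670327] [-0.5600535  -0.3913424   0.06895024] [ 0.51974199 -0.01119563  0.11539123] 0.02373982498502465 [ 1.79996338e+02 -1.94682037e-04 -1.09750277e+02]
```

View pics/s5.png

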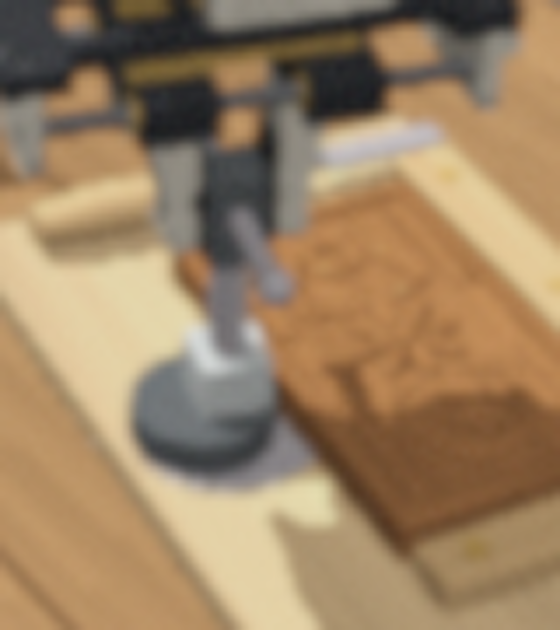

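The shank is visibly in the socket (crop (228,345)), about 18 mm deep, with light forces. Continuing to the floor.

{"op": "servo_tool", "data": {
  "rows": [
    [[0, 0, 0.001], [0, 0, 0], 1],
    [[0, 0, 0.001], [0, 0, 0], 1],
    [[0, 0, 0.001], [0, 0, 0], 1],
    [[0, 0, 0.0], [0, 0, 0], 1]
  ]
}}

```text
clock: 10.83
tool_pos: [0.5198, -0.0112, 0.1124]
orientation: [180.0, -0.0, -109.8]
force: [1.4, -0.5, -4.2]
opening: 0.0238
```

{"op": "servo_tool", "data": {
  "rows": [
    [[0, 0, 0.0005], [0, 0, 0], 1],
    [[0, 0, 0.0005], [0, 0, 0], 1],
    [[0, 0, 0.0], [0, 0, 0], 1]
  ]
}}

```text
clock: 11.08
tool_pos: [0.5198, -0.0112, 0.1115]
orientation: [180.0, -0.0, -109.7]
force: [1.1, -1.4, -2.6]
opening: 0.0239
```

{"op": "servo_tool", "data": {
  "rows": [
    [[0, 0, 0.0005], [0, 0, 0], 1],
    [[0, 0, 0.0005], [0, 0, 0], 1],
    [[0, 0, 0.0], [0, 0, 0], 1]
  ]
}}

```text
clock: 11.33
tool_pos: [0.5198, -0.0112, 0.1105]
orientation: [-180.0, -0.0, -109.7]
force: [0.3, -1.1, -2.2]
opening: 0.0237
```

{"op": "servo_tool", "data": {
  "rows": [
    [[0, 0, 0.0005], [0, 0, 0], 1],
    [[0, 0, 0.0], [0, 0, 0], 1],
    [[0, 0, 0.0], [0, 0, 0], 1]
  ]
}}

```text
clock: 11.58
tool_pos: [0.5198, -0.0112, 0.1101]
orientation: [-180.0, 0.0, -109.7]
force: [-0.1, -1.4, -0.2]
opening: 0.0237
```

```bash
python3 - <<'E'
from h import *
o=telemetry.get_obs(); print(o["force"],o["moment"],o["tool_pos"],o["opening"],o["orientation"])
E
```

```text
[-0.13111522 -1.4283427  -0.16720152] [-0.61651652 -0.03600017  0.00608152] [ 0.51979549 -0.01120056  0.1101426 ] 0.023726972169648284 [-1.79994021e+02  1.61242511e-03 -1.09745780e+02]
```

{"op": "servo_tool", "data": {
  "rows": [
    [[0, 0, 0], [0, 0, 0.5], 1],
    [[0, 0, 0], [0, 0, 0.5], 1],
    [[0, 0, 0], [0, 0, 0.5], 1],
    [[0, 0, 0], [0, 0, 0], 1]
  ]
}}

```text
clock: 11.92
tool_pos: [0.5202, -0.0115, 0.1102]
orientation: [-180.0, -0.0, -118.9]
force: [1.9, -4.3, -2.4]
opening: 0.0242
```

```bash
cat > st.py <<'E'
from h import *
o=telemetry.get_obs(); print(round(o["clock"],2),np.round(o["force"],2),np.round(o["moment"],3),np.round(o["tool_pos"],4),np.round(o["orientation"],2),np.round(o["joint_pos"],1),round(o["opening"],4))
E
python3 st.py
```

```text
11.92 [ 1.88 -4.28 -2.36] [-1.864 -1.056  0.085] [ 0.5202 -0.0115  0.1102] [-1.7995e+02 -1.0000e-02 -1.1887e+02] [ 20.4  12.3 -27.7   0.1 -49.9 -49.3] 0.0242
```

{"op": "servo_tool", "data": {
  "rows": [
    [[0, 0, 0], [0, 0, 0.5], 1],
    [[0, 0, 0], [0, 0, 0.5], 1],
    [[0, 0, 0], [0, 0, 0], 1]
  ]
}}

```text
clock: 12.17
tool_pos: [0.5202, -0.0115, 0.1102]
orientation: [-179.9, 0.0, -124.8]
force: [2.5, -4.6, -4.1]
opening: 0.0238
```

```bash
python3 st.py
```

```text
12.17 [ 2.47 -4.63 -4.14] [-2.028 -1.216  0.095] [ 0.5202 -0.0115  0.1102] [-179.95    0.   -124.8 ] [ 20.4  12.3 -27.7   0.1 -49.9 -55.2] 0.0238
```

{"op": "servo_tool", "data": {
  "rows": [
    [[0.0002, -0.0006, 0], [0, 0, 0.5], 1],
    [[0, 0, 0], [0, 0, 0.5], 1],
    [[0, 0, 0], [0, 0, 0], 1]
  ]
}}

```text
clock: 12.42
tool_pos: [0.5204, -0.0118, 0.1102]
orientation: [-180.0, 0.0, -130.8]
force: [1.8, -3.7, -1.7]
opening: 0.024
```

```bash
python3 st.py
```

```text
12.42 [ 1.76 -3.66 -1.65] [-1.409 -0.8    0.05 ] [ 0.5204 -0.0118  0.1102] [-1.7998e+02  1.0000e-02 -1.3078e+02] [ 20.3  12.4 -27.7   0.  -49.9 -61.1] 0.024
```

{"op": "servo_tool", "data": {
  "rows": [
    [[0, 0, 0], [0, 0, 0.4], 1],
    [[0, 0, 0], [0, 0, 0.4], 1],
    [[0, 0, 0], [0, 0, 0], 1]
  ]
}}

```text
clock: 12.67
tool_pos: [0.5205, -0.0118, 0.1102]
orientation: [-180.0, 0.0, -135.5]
force: [2.3, -4.6, -1.8]
opening: 0.0239
```

```bash
python3 st.py
```

```text
12.67 [ 2.31 -4.56 -1.8 ] [-1.589 -1.067  0.061] [ 0.5205 -0.0118  0.1102] [-1.7997e+02  2.0000e-02 -1.3548e+02] [ 20.3  12.4 -27.7   0.  -49.9 -65.8] 0.0239
```

```bash
python3 - <<'E'
from h import *
s=optics.snapshot("side"); crop(s,240,150,320,240,7,"pics/s6.png")
E
```

```text
(no output)
```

View pics/s6.png

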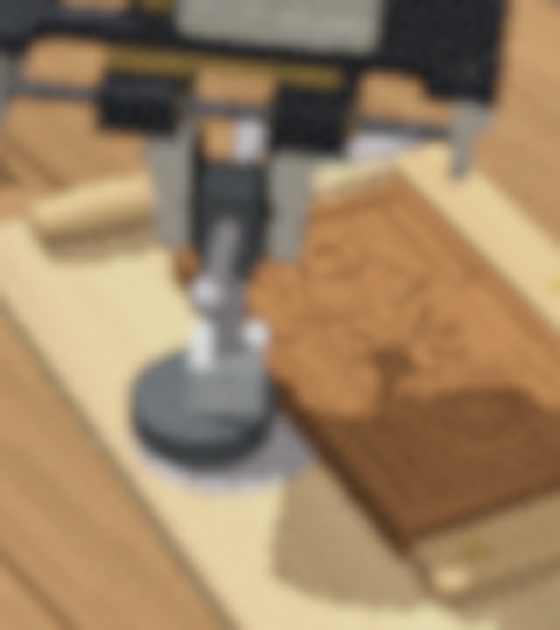

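The hub has turned with the key (its front face is now square-on, crop ~(230,390)). Continuing in small steps.

{"op": "servo_tool", "data": {
  "rows": [
    [[0.0001, -0.0006, 0], [0, 0, 0.4], 1],
    [[0, 0, 0], [0, 0, 0.4], 1],
    [[0, 0, 0], [0, 0, 0], 1]
  ]
}}

```text
clock: 12.97
tool_pos: [0.5206, -0.012, 0.1102]
orientation: [-180.0, 0.0, -140.3]
force: [0.0, -2.1, -0.6]
opening: 0.0237
```

```bash
python3 st.py
```

```text
12.97 [ 0.03 -2.06 -0.56] [-0.903 -0.527  0.144] [ 0.5206 -0.012   0.1102] [-1.8000e+02  2.0000e-02 -1.4029e+02] [ 20.3  12.4 -27.6  -0.  -50.  -70.6] 0.0237
```

{"op": "servo_tool", "data": {
  "rows": [
    [[0, 0, 0], [0, 0, 0.4], 1],
    [[0, 0, 0], [0, 0, 0.4], 1],
    [[0, 0, 0], [0, 0, 0], 1]
  ]
}}

```text
clock: 13.22
tool_pos: [0.5206, -0.0121, 0.1102]
orientation: [-180.0, 0.0, -145.1]
force: [1.0, -2.7, -1.1]
opening: 0.0237
```

```bash
python3 st.py
```

```text
13.22 [ 0.95 -2.72 -1.06] [-0.925 -0.741  0.072] [ 0.5206 -0.0121  0.1102] [-1.8000e+02  2.0000e-02 -1.4506e+02] [ 20.3  12.4 -27.6  -0.  -49.9 -75.3] 0.0237
```

{"op": "servo_tool", "data": {
  "rows": [
    [[0, 0, 0], [0, 0, 0.4], 1],
    [[0, 0, 0], [0, 0, 0.4], 1],
    [[0, 0, 0], [0, 0, 0], 1]
  ]
}}

```text
clock: 13.47
tool_pos: [0.5207, -0.0121, 0.1102]
orientation: [-180.0, 0.0, -149.8]
force: [0.6, -2.7, -1.2]
opening: 0.0236
```

```bash
python3 st.py
```

```text
13.47 [ 0.62 -2.73 -1.16] [-1.095 -0.876  0.091] [ 0.5207 -0.0121  0.1102] [-1.7999e+02  3.0000e-02 -1.4984e+02] [ 20.3  12.4 -27.6   0.  -49.9 -80.1] 0.0236
```

{"op": "servo_tool", "data": {
  "rows": [
    [[0, 0, 0], [0, 0, 0.3], 1],
    [[0, 0, 0], [0, 0, 0.3], 1],
    [[0, 0, 0], [0, 0, 0], 1]
  ]
}}

```text
clock: 13.72
tool_pos: [0.5207, -0.0122, 0.1102]
orientation: [-180.0, 0.0, -153.4]
force: [2.4, -3.2, -1.6]
opening: 0.0238
```

```bash
python3 st.py
```

```text
13.72 [ 2.39 -3.17 -1.64] [-1.128 -0.954  0.13 ] [ 0.5207 -0.0122  0.1102] [-1.7999e+02  3.0000e-02 -1.5341e+02] [ 20.3  12.4 -27.6   0.  -49.9 -83.7] 0.0238
```

{"op": "servo_tool", "data": {
  "rows": [
    [[0, 0, 0], [0, 0, 0.3], 1],
    [[0, 0, 0], [0, 0, 0.3], 1],
    [[0, 0, 0], [0, 0, 0], 1]
  ]
}}

```text
clock: 13.97
tool_pos: [0.5207, -0.0122, 0.1102]
orientation: [-180.0, 0.0, -157.0]
force: [2.6, -3.5, -1.6]
opening: 0.0237
```

```bash
python3 st.py
```

```text
13.97 [ 2.58 -3.55 -1.55] [-1.304 -1.141  0.146] [ 0.5207 -0.0122  0.1102] [-1.7999e+02  3.0000e-02 -1.5701e+02] [ 20.3  12.4 -27.6   0.  -49.9 -87.3] 0.0237
```

{"op": "servo_tool", "data": {
  "rows": [
    [[0, 0, 0], [0, 0, 0.3], 1],
    [[0, 0, 0], [0, 0, 0.3], 1],
    [[0, 0, 0], [0, 0, 0], 1]
  ]
}}

```text
clock: 14.22
tool_pos: [0.5207, -0.0122, 0.1102]
orientation: [-180.0, 0.0, -160.6]
force: [3.0, -3.6, -1.7]
opening: 0.0238
```

```bash
python3 st.py
```

```text
14.22 [ 3.04 -3.58 -1.74] [-1.471 -1.238  0.273] [ 0.5207 -0.0122  0.1102] [-1.7998e+02  2.0000e-02 -1.6062e+02] [ 20.3  12.4 -27.6   0.  -49.9 -90.9] 0.0238
```

{"op": "servo_tool", "data": {
  "rows": [
    [[0, 0, 0], [0, 0, 0.2], 1],
    [[0, 0, 0], [0, 0, 0], 1]
  ]
}}

```text
clock: 14.38
tool_pos: [0.5208, -0.0122, 0.1102]
orientation: [-180.0, 0.0, -161.9]
force: [2.7, -4.7, -1.1]
opening: 0.0239
```

```bash
python3 st.py
```

```text
14.38 [ 2.68 -4.72 -1.14] [-1.649 -1.415  0.315] [ 0.5208 -0.0122  0.1102] [-1.7999e+02  3.0000e-02 -1.6189e+02] [ 20.3  12.4 -27.6   0.  -49.9 -92.2] 0.0239
```

{"op": "servo_tool", "data": {
  "rows": [
    [[0, 0, 0], [0, 0, 0.2], 1],
    [[0, 0, 0], [0, 0, 0], 1]
  ]
}}

```text
clock: 14.55
tool_pos: [0.5207, -0.0123, 0.1102]
orientation: [-180.0, 0.0, -163.2]
force: [2.7, -4.6, -1.3]
opening: 0.0239
```

```bash
python3 st.py
```

```text
14.55 [ 2.68 -4.63 -1.27] [-1.745 -1.516  0.282] [ 0.5207 -0.0123  0.1102] [-1.7998e+02  2.0000e-02 -1.6315e+02] [ 20.3  12.4 -27.6   0.  -49.9 -93.4] 0.0239
```

{"op": "servo_tool", "data": {
  "rows": [
    [[0, 0, 0], [0, 0, 0.2], 1],
    [[0, 0, 0], [0, 0, 0.1], 1],
    [[0, 0, 0], [0, 0, 0], 1]
  ]
}}

```text
clock: 14.8
tool_pos: [0.5208, -0.0122, 0.1102]
orientation: [-180.0, 0.0, -164.9]
force: [3.1, -4.3, -1.6]
opening: 0.024
```

```bash
python3 st.py
```

```text
14.8 [ 3.1  -4.27 -1.58] [-1.678 -1.6    0.466] [ 0.5208 -0.0122  0.1102] [-1.7998e+02  3.0000e-02 -1.6491e+02] [ 20.3  12.4 -27.6   0.  -49.9 -95.2] 0.024
```

{"op": "servo_tool", "data": {
  "rows": [
    [[0, 0, 0], [0, 0, 0.2], 1],
    [[0, 0, 0], [0, 0, 0.1], 1],
    [[0, 0, 0], [0, 0, 0], 1]
  ]
}}

```text
clock: 15.05
tool_pos: [0.5208, -0.0122, 0.1102]
orientation: [-180.0, 0.0, -166.7]
force: [3.2, -3.6, -2.2]
opening: 0.024
```

```bash
python3 st.py
```

```text
15.05 [ 3.2  -3.61 -2.2 ] [-1.695 -1.657  0.675] [ 0.5208 -0.0122  0.1102] [-1.7998e+02  3.0000e-02 -1.6669e+02] [ 20.3  12.4 -27.6   0.  -49.9 -97. ] 0.024
```

{"op": "servo_tool", "data": {
  "rows": [
    [[0, 0, 0], [0, 0, 0.2], 1],
    [[0, 0, 0], [0, 0, 0.1], 1],
    [[0, 0, 0], [0, 0, 0], 1]
  ]
}}

```text
clock: 15.3
tool_pos: [0.5208, -0.0122, 0.1102]
orientation: [-180.0, 0.0, -168.5]
force: [3.8, -4.5, -1.2]
opening: 0.024
```

```bash
python3 st.py
```

```text
15.3 [ 3.77 -4.46 -1.19] [-1.756 -1.514  0.873] [ 0.5208 -0.0122  0.1102] [-1.7997e+02  2.0000e-02 -1.6847e+02] [ 20.3  12.4 -27.6   0.  -49.9 -98.8] 0.024
```

The last step was one more than needed: the moment reached 0.87 N m, above the 0.55 aim but below 0.95. Easing back until the key carries no moment.

{"op": "servo_tool", "data": {
  "rows": [
    [[0, 0, 0], [0, 0, -0.3], 1],
    [[0, 0, 0], [0, 0, 0], 1]
  ]
}}

```text
clock: 15.47
tool_pos: [0.5207, -0.0123, 0.1102]
orientation: [-180.0, 0.0, -166.6]
force: [3.1, -4.0, -1.4]
opening: 0.0239
```

```bash
python3 st.py
```

```text
15.47 [ 3.07 -4.03 -1.38] [-1.834 -1.515  0.445] [ 0.5207 -0.0123  0.1102] [-1.7998e+02  1.0000e-02 -1.6657e+02] [ 20.3  12.4 -27.6   0.  -49.9 -96.9] 0.0239
```

{"op": "servo_tool", "data": {
  "rows": [
    [[0, 0, 0], [0, 0, -0.3], 1],
    [[0, 0, 0], [0, 0, 0], 1]
  ]
}}

```text
clock: 15.63
tool_pos: [0.5206, -0.0123, 0.1102]
orientation: [-180.0, 0.0, -164.8]
force: [2.4, -4.5, -0.9]
opening: 0.024
```

```bash
python3 st.py
```

```text
15.63 [ 2.43 -4.48 -0.86] [-1.904 -1.392  0.139] [ 0.5206 -0.0123  0.1102] [-1.7998e+02  1.0000e-02 -1.6481e+02] [ 20.3  12.4 -27.6   0.  -50.  -95.1] 0.024
```

{"op": "servo_tool", "data": {
  "rows": [
    [[-0.0001, -0.0006, 0], [0, 0, -0.3], 1],
    [[0, 0, 0], [0, 0, 0], 1]
  ]
}}

```text
clock: 15.8
tool_pos: [0.5207, -0.0125, 0.1102]
orientation: [180.0, 0.0, -163.1]
force: [2.1, -1.3, 0.3]
opening: 0.0239
```

```bash
python3 st.py
```

```text
15.8 [ 2.15 -1.31  0.34] [-0.618 -0.833  0.058] [ 0.5207 -0.0125  0.1102] [ 1.7997e+02  1.0000e-02 -1.6306e+02] [ 20.2  12.4 -27.6  -0.  -50.  -93.2] 0.0239
```

{"op": "servo_tool", "data": {
  "rows": [
    [[0, -0.0002, 0], [0, 0, -0.3], 1],
    [[0, 0, -0.002], [0, 0, 0], 1],
    [[0, 0, -0.003], [0, 0, 0], 1],
    [[0, 0, -0.005], [0, 0, 0], 1],
    [[0, 0, 0], [0, 0, 0], 1]
  ]
}}

```text
clock: 16.22
tool_pos: [0.5208, -0.0126, 0.1208]
orientation: [180.0, 0.0, -161.4]
force: [0.4, 1.1, -1.4]
opening: 0.024
```

```bash
python3 st.py
```

```text
16.22 [ 0.44  1.08 -1.45] [ 0.453 -0.483  0.036] [ 0.5208 -0.0126  0.1208] [ 1.7998e+02  1.0000e-02 -1.6139e+02] [ 20.2  11.7 -26.9  -0.  -51.4 -91.6] 0.024
```

{"op": "servo_tool", "data": {
  "rows": [
    [[0, 0, -0.008], [0, 0, 0], 1],
    [[0, 0, -0.01], [0, 0, 0], 1],
    [[0, 0, -0.015], [0, 0, 0], 1],
    [[0, 0, -0.02], [0, 0, 0], 1],
    [[0, 0, -0.012], [0, 0, 0], 1],
    [[0, 0, 0], [0, 0, 0], 1],
    [[0, 0, 0], [0, 0, 0], 1]
  ]
}}

```text
clock: 16.8
tool_pos: [0.5206, -0.0129, 0.1859]
orientation: [180.0, 0.1, -161.4]
force: [-0.4, -0.3, -4.6]
opening: 0.0237
```

```bash
python3 st.py; python3 - <<'E'
from h import *
s=optics.snapshot("side"); crop(s,240,120,340,240,5,"pics/s7.png")
o=telemetry.get_obs()
plan(o["tool_pos"],o["orientation"][2],[.4865,-.2874,.181],-169.3,10,True,.0005)
E
```

```text
16.8 [-0.44 -0.32 -4.56] [ 0.077 -0.086  0.001] [ 0.5206 -0.0129  0.1859] [ 1.7998e+02  6.0000e-02 -1.6137e+02] [ 20.2   7.8 -22.1  -0.  -60.1 -91.5] 0.0237
[[[0.0055, -0.0265, 0.0005], [0, 0, np.float64(0.13)], 0], [[0.0065, -0.026, 0.0005], [0, 0, np.float64(0.13)], 0], [[0.008, -0.0265, 0.0], [0, 0, np.float64(0.14)], 0], [[0.0085, -0.026, 0.0005], [0, 0, np.float64(0.13)], 0], [[0.01, -0.026, 0.0005], [0, 0, np.float64(0.13)], 0], [[0.011, -0.026, 0.0005], [0, 0, np.float64(0.13)], 0], [[0.012, -0.0255, 0.0], [0, 0, np.float64(0.13)], 0], [[0.013, -0.0255, 0.0005], [0, 0, np.float64(0.14)], 0], [[0.0145, -0.025, 0.0005], [0, 0, np.float64(0.13)], 0], [[0.015, -0.0245, 0.0005], [0, 0, np.float64(0.13)], 0]] [ 0.48646611 -0.28720868  0.18089317] -169.29379459326353
```

View pics/s7.png

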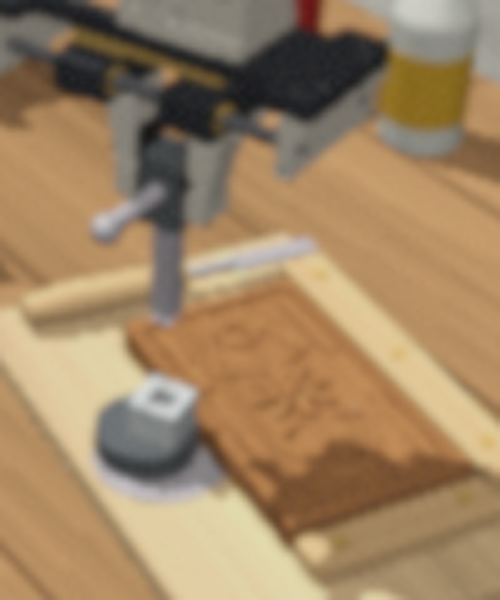

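The key is out, upright in the jaws (tip at crop (168,320)). The cam has turned and sits against the panel edge (~(200,420)). Carrying the key to the block.

{"op": "servo_tool", "data": {
  "rows": [
    [[0.0055, -0.0265, 0.0005], [0, 0, 0.13], 1],
    [[0.0065, -0.026, 0.0005], [0, 0, 0.13], 1],
    [[0.008, -0.0265, 0.0], [0, 0, 0.14], 1],
    [[0.0085, -0.026, 0.0005], [0, 0, 0.13], 1],
    [[0.01, -0.026, 0.0005], [0, 0, 0.13], 1],
    [[0.011, -0.026, 0.0005], [0, 0, 0.13], 1],
    [[0.012, -0.0255, 0.0], [0, 0, 0.13], 1],
    [[0.013, -0.0255, 0.0005], [0, 0, 0.14], 1],
    [[0.0145, -0.025, 0.0005], [0, 0, 0.13], 1],
    [[0.015, -0.0245, 0.0005], [0, 0, 0.13], 1],
    [[0, 0, 0], [0, 0, 0], 1],
    [[0, 0, 0], [0, 0, 0], 1]
  ]
}}

```text
clock: 17.85
tool_pos: [0.4857, -0.2881, 0.1795]
orientation: [179.9, -0.2, -169.4]
force: [-0.1, 0.4, -3.2]
opening: 0.0237
```

```bash
python3 st.py; python3 - <<'E'
from h import *
s=optics.snapshot("side"); crop(s,280,170,400,300,5,"pics/s8.png")
t=optics.snapshot("top"); cv2.imwrite("pics/top8.png",t[:,:,::-1]); crop(t,180,100,400,220,3.5,"pics/t8.png")
E
```

```text
17.85 [-0.08  0.39 -3.21] [ 0.109 -0.19  -0.024] [ 0.4857 -0.2881  0.1795] [ 1.7991e+02 -1.6000e-01 -1.6944e+02] [-10.8  12.4 -17.2  -0.  -60.6 -68.6] 0.0237
```

View pics/s8.png

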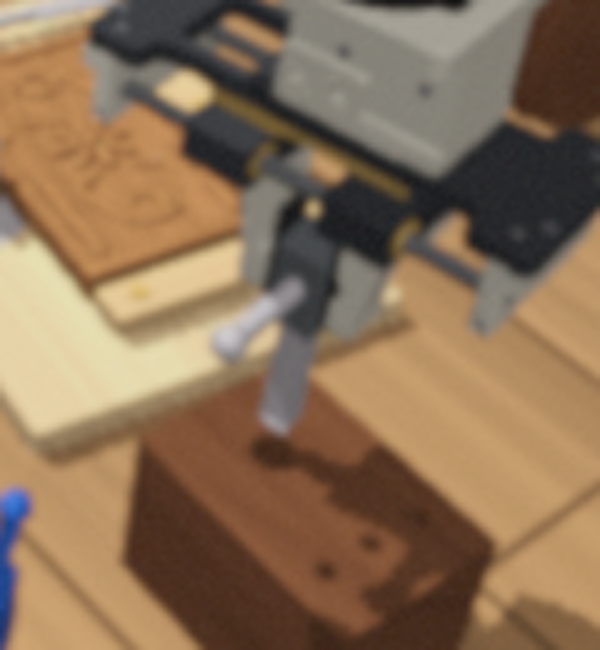

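View pics/t8.png

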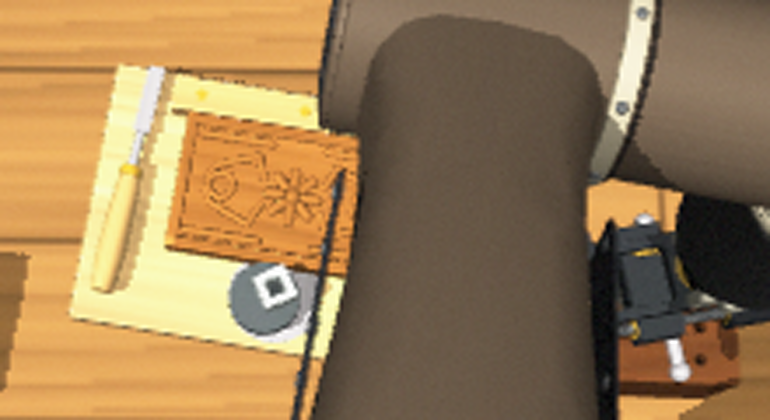

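The view matches the one at lift-out: tip at (277,428) above the hole at (275,450). Lowering.

{"op": "servo_tool", "data": {
  "rows": [
    [[0, 0, 0.008], [0, 0, 0], 1],
    [[0, 0, 0.006], [0, 0, 0], 1],
    [[0, 0, 0.003], [0, 0, 0], 1],
    [[0, 0, 0.003], [0, 0, 0], 1],
    [[0, 0, 0.003], [0, 0, 0], 1],
    [[0, 0, 0], [0, 0, 0], 1]
  ]
}}

```text
clock: 18.45
tool_pos: [0.4873, -0.2871, 0.1576]
orientation: [-180.0, -0.0, -169.2]
force: [-1.2, -1.4, -1.9]
opening: 0.0241
```

{"op": "servo_tool", "data": {
  "rows": [
    [[0, 0, 0.003], [0, 0, 0], 1],
    [[0, 0, 0.004], [0, 0, 0], 1],
    [[0, 0, 0.004], [0, 0, 0], 1],
    [[0, 0, 0], [0, 0, 0], 1]
  ]
}}

```text
clock: 18.78
tool_pos: [0.4869, -0.2875, 0.1462]
orientation: [-180.0, -0.0, -169.3]
force: [-0.1, -4.4, -4.6]
opening: 0.0236
```

{"op": "servo_tool", "data": {
  "rows": [
    [[0, -0.001, 0.003], [0, 0, 0], 1],
    [[0, 0, 0.005], [0, 0, 0], 1],
    [[0, 0, 0.005], [0, 0, 0], 1],
    [[0, 0, 0], [0, 0, 0], 1]
  ]
}}

```text
clock: 19.12
tool_pos: [0.487, -0.2879, 0.1327]
orientation: [179.9, -0.1, -169.3]
force: [-1.3, -1.9, -3.8]
opening: 0.0236
```

{"op": "servo_tool", "data": {
  "rows": [
    [[0, 0, 0.006], [0, 0, 0], 1],
    [[0, 0, 0.006], [0, 0, 0], 1],
    [[0, 0, 0.006], [0, 0, 0], 1],
    [[0, 0, 0], [0, 0, 0], 1]
  ]
}}

```text
clock: 19.45
tool_pos: [0.4869, -0.2879, 0.1145]
orientation: [179.9, -0.1, -169.3]
force: [-0.7, -2.4, -4.7]
opening: 0.0241
```

{"op": "servo_tool", "data": {
  "rows": [
    [[0, -0.0005, 0.006], [0, 0, 0], 1],
    [[0, 0, 0.005], [0, 0, 0], 1],
    [[0, 0, 0.003], [0, 0, 0], 1],
    [[0, 0, 0], [0, 0, 0], 1]
  ]
}}

```text
clock: 19.78
tool_pos: [0.4873, -0.2883, 0.1011]
orientation: [180.0, -0.0, -169.3]
force: [-1.1, -1.4, -2.9]
opening: 0.024
```

{"op": "servo_tool", "data": {
  "rows": [
    [[0, 0, 0.001], [0, 0, 0], 1],
    [[0, 0, 0.001], [0, 0, 0], 1],
    [[0, 0, 0], [0, 0, 0], 1]
  ]
}}

```text
clock: 20.03
tool_pos: [0.4877, -0.2886, 0.1]
orientation: [180.0, 0.0, -169.3]
force: [-0.9, -0.3, -2.8]
opening: 0.0235
```

{"op": "servo_tool", "data": {
  "rows": [
    [[0, 0, 0.001], [0, 0, 0], 1],
    [[0, 0, 0.0005], [0, 0, 0], 1],
    [[0, 0, 0], [0, 0, 0], 1]
  ]
}}

```text
clock: 20.28
tool_pos: [0.4877, -0.2886, 0.0986]
orientation: [-180.0, 0.0, -169.3]
force: [-0.9, -1.6, -2.6]
opening: 0.024
```

{"op": "servo_tool", "data": {
  "rows": [
    [[0, 0, 0.0005], [0, 0, 0], 1],
    [[0, 0, 0], [0, 0, 0], 1]
  ]
}}

```text
clock: 20.45
tool_pos: [0.4877, -0.2886, 0.0981]
orientation: [-180.0, 0.0, -169.3]
force: [-0.5, -0.3, -2.4]
opening: 0.0241
```

{"op": "servo_tool", "data": {
  "rows": [
    [[0, 0, 0.0005], [0, 0, 0], 1],
    [[0, 0, 0.0], [0, 0, 0], 1],
    [[0, 0, 0], [0, 0, 0], 1]
  ]
}}

```text
clock: 20.7
tool_pos: [0.4877, -0.2886, 0.0978]
orientation: [-180.0, 0.0, -169.3]
force: [-0.7, 0.2, 0.3]
opening: 0.0238
```

```bash
python3 st.py
```

```text
20.7 [-0.66  0.15  0.32] [ 0.204  0.353 -0.01 ] [ 0.4877 -0.2886  0.0978] [-1.7999e+02  1.0000e-02 -1.6927e+02] [-10.8  17.2 -22.8   0.  -50.  -68.4] 0.0238
```

Seated: z is 0.0978 as at the grasp, and the weight is off the wrist. Releasing.

{"op": "servo_tool", "data": {
  "rows": [
    [[0, 0, 0], [0, 0, 0], 0],
    [[0, 0, 0], [0, 0, 0], 0],
    [[0, 0, 0], [0, 0, 0], 0],
    [[0, 0, 0], [0, 0, 0], 0],
    [[0, 0, 0], [0, 0, 0], 0],
    [[0, 0, 0], [0, 0, 0], 0],
    [[0, 0, 0], [0, 0, 0], 0],
    [[0, 0, 0], [0, 0, 0], 0],
    [[0, 0, 0], [0, 0, 0], 0],
    [[0, 0, 0], [0, 0, 0], 0],
    [[0, 0, 0], [0, 0, 0], 0],
    [[0, 0, 0], [0, 0, 0], 0]
  ]
}}

```text
clock: 21.7
tool_pos: [0.4876, -0.2886, 0.0976]
orientation: [-180.0, 0.0, -169.3]
force: [0.7, -0.8, 0.6]
opening: 0.0872
```

{"op": "servo_tool", "data": {
  "rows": [
    [[0, 0, -0.005], [0, 0, 0], 0],
    [[0, 0, -0.015], [0, 0, 0], 0],
    [[0, 0, -0.03], [0, 0, 0], 0],
    [[0, 0, -0.035], [0, 0, 0], 0],
    [[0, 0, -0.035], [0, 0, 0], 0],
    [[0, 0, -0.02], [0, 0, 0], 0],
    [[0, 0, 0], [0, 0, 0], 0],
    [[0, 0, 0], [0, 0, 0], 0]
  ]
}}

```text
clock: 22.37
tool_pos: [0.4882, -0.2887, 0.2395]
orientation: [-179.9, 0.2, -169.3]
force: [0.2, 0.3, -1.0]
opening: 0.0874
```

```bash
python3 st.py; python3 - <<'E'
from h import *
s=optics.snapshot("side"); cv2.imwrite("pics/side9.png",s[:,:,::-1]); crop(s,230,150,390,310,4,"pics/s9.png")
E
```

```text
22.37 [ 0.24  0.28 -0.97] [ 0.086 -0.095 -0.017] [ 0.4882 -0.2887  0.2395] [-179.93    0.19 -169.27] [-10.8   9.8 -12.2  -0.  -67.8 -68.4] 0.0874
```

View pics/s9.png

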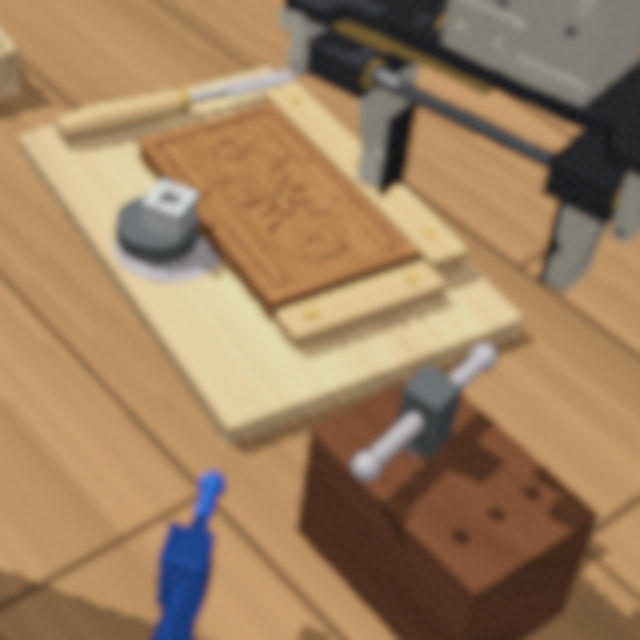

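The key stands upright with its head down on the block (crop (430,410)), and the panel lies along the fence. Checking the panel's squareness and tilt numerically.

```bash
python3 - <<'E'
from h import *
def f(p,k,o): return (np.array(p,float)+.5)/k-.5+o
im=cv2.imread("pics/side9.png"); im0=cv2.imread("pics/side0.png")
# panel mask by colour
for n,a in(("before",im0),("after",im)):
    hsv=cv2.cvtColor(a,cv2.COLOR_BGR2HSV); lab=cv2.cvtColor(a,cv2.COLOR_BGR2LAB)
    if n=="before": print(lab[203,300],lab[180,262],lab[207,342])
    m=((hsv[...,1]>120)).astype(np.uint8); box=np.zeros_like(m)
    poly=onz; q=proj("side",[[.60,.12,.03],[.70,.1,.03],[.66,-.16,.03],[.5,-.13,.03],[.51,.10,.03]]).astype(int)
    cv2.fillPoly(box,[q],1); m&=box
    c=max(cv2.findContours(m,0,1)[0],key=cv2.contourArea); 
    P=onz("side",c.reshape(-1,2),.036)[:,:2].astype(np.float32); r=cv2.minAreaRect(P); print(n,r)
im9=cv2.resize(im[160:260,250:360],None,fx=6,fy=6,interpolation=cv2.INTER_CUBIC); cv2.imwrite("pics/p9.png",im9)
im9=cv2.resize(im0[160:260,250:360],None,fx=6,fy=6,interpolation=cv2.INTER_CUBIC); cv2.imwrite("pics/p0.png",im9)
E
```

```text
[136 142 160] [135 133 151] [176 132 156]
before ((0.6006937623023987, -0.029039740562438965), (0.21151858568191528, 0.12580296397209167), 80.56634521484375)
after ((0.6001966595649719, -0.02962382137775421), (0.21013201773166656, 0.12507008016109467), 80.60111999511719)
```

View pics/p9.png

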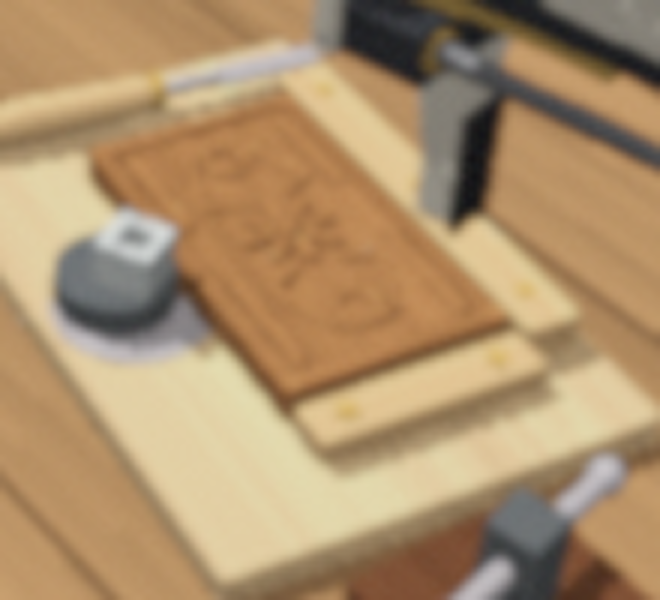

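View pics/p0.png

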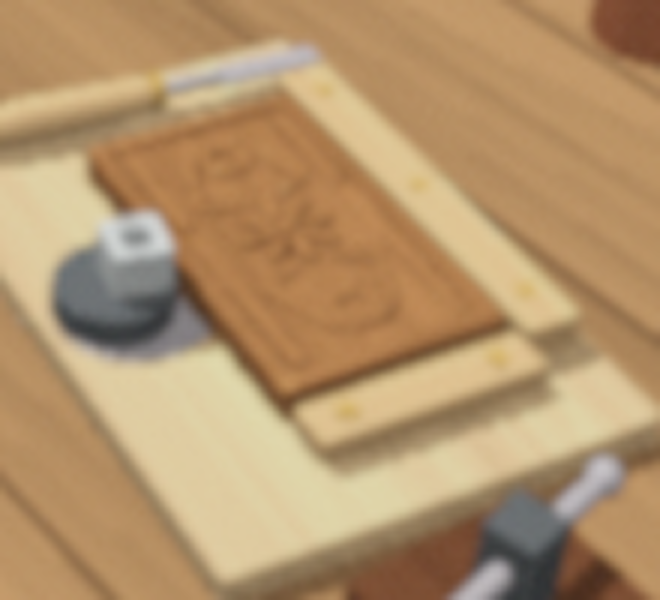

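The panel axis is 80.6° against the board's roughly 81°, square within measurement. The key is where it started, the gripper is clear of everything, and all forces are near zero. Handing in.

```bash
python3 - <<'E'
from h import *
print(ctrl.close_job())
E
```

```text
the job is handed in; nothing more can be done
None
```

I took the grey T-key from the block and seated it in the cam's socket. I turned it clockwise until it clamped the panel, then drew it out and stood it back in its hole. I handed the job in at about 22 s of the 72 s allowed; no verdict is reported.

- **Seating:** the key slid in without needing a search turn. It reached about 24 mm down with only a few newtons on it, and touched the floor of the socket lightly.
- **Clamping:** the cam began to nip after about 45–50° of key turn. I overshot the 0.55 N m aim by one step. The moment peaked at about 0.87 N m, still under the 0.95 limit, and I then eased it back until the key carried almost none. I could not measure the force on the fence, so a hold of 6 to 45 N is inferred from that moment.
- **Last checks that agreed:**
  - The head came back to the height it had at the grasp (tool at 0.0978 m), and the picture shows the key upright in its hole.
  - The panel lies along the fence, with its long edge at about 80.6° against about 81° for the board.
  - The gripper is clear of everything.
  - I did not touch the other tools.
- **Disagreement:** the two cameras differed by about 4 mm in x, so I used their mean together with relative measurements.

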